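# Free a guide roller from its spring-bar bracket with the forked tool

### The job

Take the forked tool, straddle the spring bar of the blue bracket with it and gently push the bar's brass collar sideways, away from the roller, only until the roller link is freed and pops up; do not force the bar on against its hard stop, and keep your fingers off bracket and bar. Put the tool back upright in its grey stand, stand the freed roller link upright in the green tray, and leave the other things where they are.

Things in the scene. Friction and masses are not known exactly. Their poses are not given: they have to be found in the camera images.
- bracket: Blue, fixed. Origin: underside, on the axis of the square pocket that holds the roller link; z up, +y along the spring bar from pocket to barrel. Base 76 x 140 x 10 mm (x +-38, y -36 to +104). Pocket walls out to x +-23, y +-24, top z 55 mm. Barrel y 80 to 104, top z 44 mm. Bar: about 3 N to start, 0.5 N more per mm; link free after 4 to 6 mm; hard stop at 7 mm. Over 11 N is forcing.
- bar_mid (a point): Fixed point of the bracket, its axes: on the bar's axis, 45 mm along +y, z 31 mm. Sprung steel stem 8 mm thick along y with a brass collar (24 mm across, 4 thick) clamped on it: the collar's pocket-side face, which the fork pushes to +y, lies anywhere from y 51 to 65 mm; find it by touch. The stem is free from y 26 mm to the collar. A coil spring lies beyond.
- roller_link: Loose, 30 x 30 x 60 mm, 0.1 kg. Black foot (z 0-38 mm), the bar's tip in a hole of its +y face; above, a white roller between steel ears, 22 mm wide in x, 30 in y, to grip. Origin: centre of underside, seated 23 mm above the bracket's underside. Freed, a sprung lifter raises it 17 mm; the bar springs back below it once eased off, and it lifts straight out.
- fork_tool: Loose forked tool, 105 mm tall, 0.09 kg, tines down. Origin: between the tine tips, z up to the handle. Tines 6 mm wide (x), 5 mm thick (y), slot between them 11.5 mm wide, 19 mm deep; fork 23.5 mm wide. Guard plate 34 x 30 mm from 42 to 47 mm above the tips, orange handle 18 x 18 mm from 47 to 102 mm. Tool x goes across the bar; its flat y face pushes the collar.
- fork_stand: Fixed grey stand, base 70 x 66 mm, block 60 x 56 mm, top z 50 mm. Origin: centre of underside. Slot in the top: 30.5 mm along x, 13 mm along y, 42 mm deep. The tool stands in it with its tips 8 mm above the underside and its guard plate on the top, tool x along stand x (either way round).
- parts_tray: Fixed green open tray 115 x 115 mm, 18 mm high, walls and floor 4 to 5 mm thick. Origin: centre of underside. (Overhead: the machine's tape reel, a disc 180 mm across, hangs at about x 0.53, y 0.02 m, its underside 0.47 m above the table; keep wrist and arm clear of it by passing in front.)
- oiler: Bystander: yellow dropper bottle with white nozzle, 35 mm across, 105 mm tall. Origin: centre of underside.
- swab_tub: Bystander: white tub of cotton swabs, 75 mm across, 88 mm tall. Origin: centre of underside.
- spare_roller_2: Bystander: white spare guide roller standing on end, 31 mm across, 34 mm tall. Origin: centre of underside.

How it is judged (in metres and radians):
On the way:
1. the roller link pops up out of its seat (raised more than 12 mm, still in its pocket) while the forked tool presses the spring bar back (contact force between fork_tool and bracket above 1 N and z of roller_link in the frame of bracket between 0.035 and 0.055 m and contact force between the fingers and roller_link below 0.1 N), for 0.1 s.
At the end, for the whole second after the job is handed in: Tool upright in its stand, guard down on the top (within 5 mm, under 7 degrees tilt); roller link upright on the tray's floor (whole foot inside, under 7 degrees tilt); all released and at rest (z of fork_tool in the frame of fork_stand below 0.013 m and horizontal distance between fork_tool and fork_stand below 0.008 m and angle between each of fork_tool, roller_link's own z axis and vertical below 0.12 rad and x of roller_link in the frame of parts_tray between -0.042 and 0.042 m and y of roller_link in the frame of parts_tray between -0.042 and 0.042 m and z of roller_link in the frame of parts_tray below 0.01 m and linear speed of each of roller_link, fork_tool below 0.02 m/s); the robot touches nothing.
It fails at once if the forked tool is forced against bar or bracket with more than 11 N (contact force between fork_tool and bracket above 11 N).
It fails at once if the fingers touch the bracket or its bar (more than 3 N) (contact force between the fingers and bracket above 3 N).
It fails at once if a bystander is moved more than 30 mm or knocked over (distance of any of oiler, swab_tub, spare_roller_2 from where it was at the start of the episode above 0.03 m or angle between any of oiler, swab_tub, spare_roller_2's own z axis and vertical above 0.5 rad).
It also fails if it takes over 72 s, if anything falls off the work surface, if the arm or the gripper's body presses on something with over 40 N, if the wrist force passes 120 N, or if a joint passes its speed limit or range.

### The arm

A 7-joint arm with a two-finger parallel gripper is mounted at the origin on a cart in front of the work surface, level with it; the furniture and walls round the work are solid. World frame = base frame: x ahead of the robot, y to its left, z up, the work surface at z = 0. Lengths are in m, angles in degrees, forces in N, time in s.
With the tool pointing down it reaches from about 0.4 to 0.9 m from the base axis. Payload 5.5 kg.
Tool frame: the origin (TCP) lies at the very end of the fingers, on their centre line; the grasp point (between the pads) lies 19 mm behind it; z points along the fingers, y is the direction in which the jaws open and shut (so a half turn about z gives the same grasp; the last joint's range is limited). The gripper opens to 92 mm and grips with 3 to 60 N. Pads are 19 mm wide; open, the fingers measure 130 mm over their backs; the gripper's body (75 mm by 190 mm) begins 47 mm behind the grasp point.
Start: joints at [85.439, 28.699, -24.465, 88.831, 12.651, 65.22, -12.049], TCP at [0.219, -0.612, 0.227] pointing down, gripper open.
Joint ranges: [-164.97, 164.97], [-17.58, 116.51], [-87.97, 89.64], [11.32, 138.91], [-80.73, 260.73], [10.89, 115.49], [-147.41, 147.41]. Speed limits (degrees/s): [147.25, 147.25, 180, 180, 180, 180, 180].

### API

Orientations are given as [roll, pitch, yaw] about the fixed x, y, z axes, in that order (R = Rz(yaw) Ry(pitch) Rx(roll)).
In Python, from cell import get_obs, snapshot, calibration, close_job, silhouettes, spot_point gives the robot as it stands.
- The arm moves only by the tool drive_tool, never from a script. Its argument "plan" is a list of rows, each a list of 2 entries, a list of its own where there are three numbers: the shift along the tool's x, y, z in mm, then the turn, a rotation vector about the tool's x, y, z in rad. In form: [[[tx, ty, tz], [wx, wy, wz]], ...]. A call has 1 to 5 rows; each row is the pose to reach, as a shift and turn from the pose measured when the call began, along the tool's axes at that moment; what a row does not reach only later rows make up. A row lasts 1/10 s, in which the tool goes at most 50 mm and 8.59 degrees, less where a joint would pass 70% of its speed; a pose out of reach is approached as far as the arm can. A call with a gripper value outside its range is refused whole. "jaw" is the opening in per cent of the stroke, from 0 (shut) to 100 (fully open), set as the call begins (left out, the last holds). The fingers move at their own pace and stop on an object; the grip force is fixed at half the most. Time passes only in rows, so rows that repeat a pose let the fingers close. It gives the time, the measured TCP pose, the force and the opening at its end, in the units of the state.
- get_obs(): the state, without advancing time (a new reading comes with each control period).
- snapshot(name): name is "scene" or "side" or "wrist"; returns (picture, depth): 384x512x3 uint8, blue, green, red; 384x512 float32, m along the optical axis (not along the pixel's ray), 0 where there is no reading.
- calibration(name): a dict with "fx", "fy", "cx", "cy" (pixels), "T" (4x4, takes a point from camera to world coordinates). Camera axes: x right, y up, looking along -z (the intrinsics and any distortion apply to the point x, -y, -z); pixel columns grow to the right and rows downward; lengths in m; the calibration is good to about 2 mm. The wrist camera is an equidistant fisheye: a pixel r from the principal point sees the ray r / f radians off the axis. A picture is of the moment at which its call begins: read the wrist's pose just before it. calibration takes no time and is no camera call; for the wrist camera it gives the pose at the moment of the call.
- close_job(): hands the job in, once; it reports no verdict.
Trained networks look in the newest picture that a camera, given by its name, has taken for a name from the list of things; names that differ only in an ending like _2 or _b are one class to them, and where a whole thing is asked for, a point or a joint stands for the part that bears it (a point fixed in the world has none). Each returns a list of dicts, best first, with "p" (0 to 1); they miss things now and then, are a little off and sometimes report something else, mostly with a low value. They report only what shows in the picture. A call takes as long as a camera call.
- silhouettes(label, camera): "mask" (384x512 bool, what is visible of it) and "uv" ([column, row] in pixels, amid what is visible of it).
- spot_point(label, camera): "uv" ([column, row] in pixels: a listed point, or the origin of a listed thing).
The state is a dict: "time_s": time; "joint_positions": joint angles; "qvel": joint speeds; "joint_efforts": joint torques, N m; "tcp_pos": TCP position; "eef_rot": TCP orientation; "contact_force": force on the tool from outside, world axes, zero at the start; "torque": the same for the moment, N m; "finger_gap": finger opening in m.
Only numpy, scipy, OpenCV 4.12 (cv2) and the standard library are available. Lean on these libraries where they do the work, as an engineer would, in place of code of your own. Each camera call takes 0.05 s, during which the arm holds its last target.

## Working session

There is one attempt and no reset: what is moved stays moved. The work goes in short steps, Python scripts to look and compute and a tool call to move; the robot and the scene stay as the last step left them, time stands still between calls to the robot, and variables do not carry over. Pictures are saved under pics/ and viewed, and the job is handed in when it is done.

Besides the shell and the picture viewer there is one more tool, called after "Request:" by a JSON object that holds its "name" and its "arguments". drive_tool: Moves the arm, as the interface text tells. Its arguments: {"type":"object","properties":{"plan":{"type":"array"},"jaw":{"type":"number"}},"required":["plan"]}

```bash
ls; mkdir -p pics; python3 - <<'E'
from cell import *
import cv2,json
print(get_obs())
for n in ["scene","side","wrist"]:
    p,d=snapshot(n); cv2.imwrite(f"pics/{n}0.png",p)
    c=calibration(n); print(n,{k:(v if k!='T' else [list(map(lambda t:round(float(t),4),r)) for r in v]) for k,v in c.items()})
E
```

```text
pics
{'time_s': 0.0, 'joint_positions': array([ 85.43960405,  28.75396117, -24.45355633,  88.89243158,
        12.65245722,  65.21803019, -12.04897263]), 'qvel': array([ 0.03559284,  0.05416512,  0.0072483 , -0.01567035, -0.02007938,
        0.01336322, -0.09067105]), 'joint_efforts': array([-6.21825511e-04, -5.66592014e+01, -5.81642836e+00, -2.79114890e+01,
       -6.87088980e-02,  3.06136755e-02,  1.78347718e-04]), 'tcp_pos': array([ 0.21819796, -0.61153978,  0.22567003]), 'eef_rot': array([-1.79889413e+02, -2.83409865e-03,  1.96451380e+01]), 'contact_force': array([ 0.21370775,  0.13152386, -0.21408435]), 'torque': array([ 0.00588596, -0.02828943, -0.01856263]), 'finger_gap': 0.09198516295789784}
scene {'fx': 387.8790157113455, 'fy': 387.8790157113455, 'cx': 251.998646782246, 'cy': 194.0693764347758, 'T': [[0.7391, 0.2922, -0.6069, 0.0467], [-0.6734, 0.3411, -0.6559, -0.5724], [0.0153, 0.8934, 0.4489, 0.4455], [0.0, 0.0, 0.0, 1.0]]}
side {'fx': 472.9113204984117, 'fy': 472.9113204984117, 'cx': 259.55476863360013, 'cy': 192.2797489742563, 'T': [[-0.9345, 0.2175, -0.2818, 0.2479], [-0.3557, -0.5989, 0.7175, 0.7807], [-0.0127, 0.7707, 0.637, 0.7773], [0.0, 0.0, 0.0, 1.0]]}
wrist {'fx': 297.3186396354542, 'fy': 297.3186396354542, 'cx': 256.1814237244461, 'cy': 188.06042849540327, 'T': [[0.336, 0.9076, 0.2516, 0.2864], [-0.9419, 0.3241, 0.0885, -0.5874], [-0.0013, -0.2667, 0.9638, 0.3842], [0.0, 0.0, 0.0, 1.0]]}
```

View pics/scene0.png

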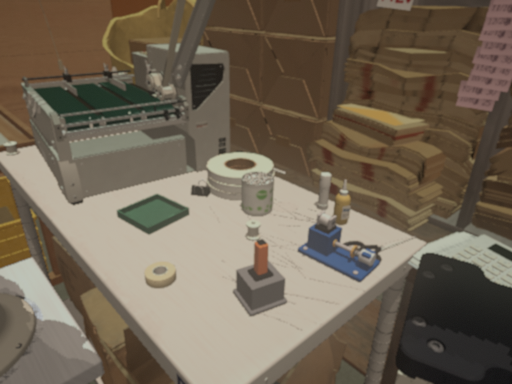

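View pics/side0.png

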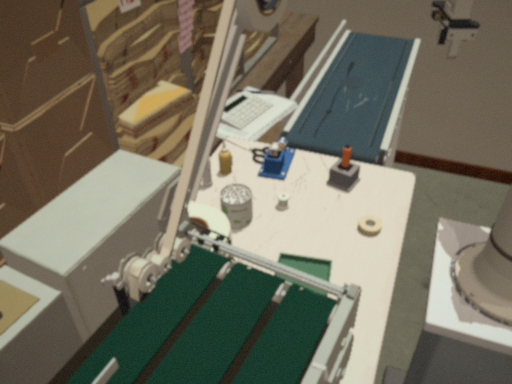

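View pics/wrist0.png

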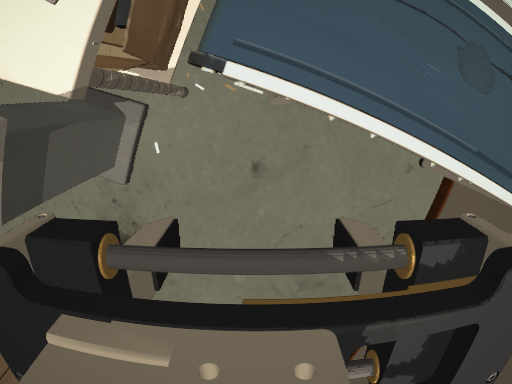

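The scene camera shows the stand with the fork at (260,285), the bracket at (340,250), the tray at (153,212), the spare roller at (253,230), the tub at (257,195) and the oiler at (342,205). Next I'll measure their positions.

```bash
cat > h.py <<'E'
import numpy as np, cv2
from cell import *
def ray(c,uv,wrist=False):
    u=(np.asarray(uv,float)-[c['cx'],c['cy']])/[c['fx'],c['fy']]
    if wrist:
        r=np.linalg.norm(u,axis=-1,keepdims=True); th=r
        d=np.concatenate([u*np.sin(th)/np.maximum(r,1e-9),np.cos(th)],-1)
    else: d=np.concatenate([u,np.ones(u.shape[:-1]+(1,))],-1)
    return d*[1,-1,-1]
def cloud(c,depth,mask,wrist=False):
    v,u=np.nonzero(mask&(depth>0)); uv=np.stack([u,v],-1)
    d=ray(c,uv,wrist); d=d/(-d[:,2:3])*depth[v,u][:,None]
    T=np.asarray(c['T']); return d@T[:3,:3].T+T[:3,3],uv
def atz(c,uv,z,wrist=False):
    T=np.asarray(c['T']); d=T[:3,:3]@ray(c,np.array(uv,float),wrist); o=T[:3,3]
    return o+d*(z-o[2])/d[2]
def proj(c,P,wrist=False):
    T=np.asarray(c['T']); p=(np.asarray(P,float)-T[:3,3])@T[:3,:3]*[1,-1,-1]
    if wrist:
        n=np.linalg.norm(p[...,:2],axis=-1,keepdims=True); th=np.arctan2(n,p[...,2:])
        q=p[...,:2]/np.maximum(n,1e-9)*th
    else: q=p[...,:2]/p[...,2:]
    return q*[c['fx'],c['fy']]+[c['cx'],c['cy']]
E
python3 - <<'E'
from h import *
np.set_printoptions(precision=4,suppress=True)
Z={'bracket':0,'roller_link':.023,'fork_tool':.008,'fork_stand':0,'parts_tray':0,'oiler':0,'swab_tub':0,'spare_roller_2':0,'bar_mid':.031}
for cam in ['scene','side']:
    p,d=snapshot(cam); c=calibration(cam); np.savez(f'{cam}.npz',p=p,d=d)
    S={}
    for n in Z:
        s=spot_point(n,cam)[:2]
        for q in s: print(cam,n,round(q['p'],2),np.array(q['uv']),atz(c,q['uv'],Z[n]))
        if n=='bar_mid': continue
        m=silhouettes(n,cam)[:1]
        for q in m:
            P,uv=cloud(c,d,q['mask']); S[n]=q['mask']
            print('   mask',q['p'],len(P),np.percentile(P,[2,50,98],axis=0).ravel())
    np.savez(f'{cam}_m.npz',**S)
E
```

```text
scene bracket 0.67 [257.5 296.8] [ 0.3976 -0.211   0.    ]
scene bracket 0.64 [322.7 251.9] [ 0.5834 -0.2016  0.    ]
   mask 0.88 2166 [ 0.5485 -0.3013  0.0022  0.5723 -0.2383  0.011   0.6104 -0.178   0.0529]
scene roller_link 0.76 [322.8 239.5] [ 0.5894 -0.1942  0.023 ]
   mask 0.78 332 [ 0.5702 -0.2139  0.0528  0.578  -0.2034  0.0687  0.5998 -0.1854  0.0816]
   mask 0.95 568 [ 0.3823 -0.2288  0.0515  0.3923 -0.2201  0.0756  0.4085 -0.2029  0.1116]
scene fork_stand 0.89 [260.5 298.7] [ 0.3982 -0.2177  0.    ]
   mask 0.6 1804 [ 0.3617 -0.2483 -0.0005  0.3805 -0.2342  0.0309  0.4241 -0.182   0.0495]
scene parts_tray 0.77 [152.3 215.3] [0.4026 0.147  0.    ]
   mask 0.75 1700 [ 0.3417  0.084  -0.0002  0.4017  0.1478  0.0031  0.4622  0.2055  0.0166]
scene oiler 0.6 [340.5 223.5] [ 0.7006 -0.1589  0.    ]
   mask 0.69 496 [ 0.69   -0.1695 -0.0022  0.6971 -0.1571  0.0413  0.7382 -0.1129  0.0838]
scene swab_tub 0.55 [253.9 206. ] [0.6092 0.0281 0.    ]
scene swab_tub 0.54 [260.3 298.5] [ 0.3983 -0.2171  0.    ]
   mask 0.71 1254 [ 0.5672 -0.0221  0.0032  0.5852 -0.0044  0.0549  0.6311  0
[... 967 characters left out ...]
1019 [ 0.3553  0.0755 -0.0003  0.4027  0.1077  0.0048  0.4653  0.2924  0.1771]
side oiler 0.88 [223.1 169.1] [ 0.7214 -0.154   0.    ]
side oiler 0.65 [300.2 281.2] [0.4072 0.1499 0.    ]
   mask 0.69 349 [ 0.6932 -0.2378 -0.0009  0.7051 -0.1346  0.0437  0.7435 -0.1262  0.0865]
side swab_tub 0.97 [235.8 216. ] [ 0.6138  0.0097 -0.    ]
   mask 0.76 1220 [ 0.5697 -0.0155  0.0083  0.5967  0.0388  0.0725  0.6383  0.0574  0.0857]
side spare_roller_2 0.72 [284.2 207.8] [ 0.5127 -0.0592  0.    ]
   mask 0.5 688 [ 0.3653 -0.2331  0.0012  0.3947 -0.1874  0.0316  0.4362 -0.1742  0.052 ]
side bar_mid 0.66 [278.7 151.2] [ 0.5916 -0.2446  0.031 ]
side bar_mid 0.32 [342.1 174.8] [ 0.4027 -0.1989  0.031 ]
```

```bash
python3 - <<'E'
from h import *
np.set_printoptions(precision=4,suppress=True)
from scipy.optimize import minimize
def seg(P,lo,hi,name):
    Q=P[(P[:,2]>lo)&(P[:,2]<hi)][:,:2].astype(np.float32)
    print(name,len(Q),cv2.minAreaRect(Q*1000))
for cam in ['scene','side']:
    z=np.load(cam+'.npz'); m=np.load(cam+'_m.npz'); c=calibration(cam)
    P,uv=cloud(c,z['d'],np.ones_like(z['d'],bool))
    def box(cx,cy,r): return P[(abs(P[:,0]-cx)<r)&(abs(P[:,1]-cy)<r)]
    seg(box(.40,-.214,.06),.045,.054,cam+' stand top')
    seg(box(.59,-.22,.12),.006,.014,cam+' base')
    seg(box(.59,-.196,.05),.050,.058,cam+' pocket top')
    seg(box(.40,-.214,.06),.105,.115,cam+' handle top')
    seg(box(.40,.145,.1),.012,.025,cam+' tray')
    seg(box(.59,-.196,.05),.06,.09,cam+' link')
E
```

```text
scene stand top 722 ((398.52117919921875, -213.28848266601562), (57.702728271484375, 61.0646858215332), 75.5463638305664)
scene base 1105 ((631.2982177734375, -222.96243286132812), (172.44699096679688, 145.22418212890625), 9.78073787689209)
scene pocket top 214 ((586.1257934570312, -197.99676513671875), (49.61220932006836, 48.270015716552734), 5.885426998138428)
scene handle top 94 ((397.098388671875, -214.76925659179688), (15.772281646728516, 16.069276809692383), 76.12837219238281)
scene tray 351 ((404.01702880859375, 145.48001098632812), (118.783935546875, 117.06478118896484), 8.27076244354248)
scene link 236 ((583.3912963867188, -198.71865844726562), (26.58490562438965, 32.93523025512695), 8.31041145324707)
side stand top 253 ((400.93646240234375, -209.87112426757812), (61.14157485961914, 61.82083511352539), 77.97461700439453)
side base 468 ((632.8212890625, -213.18511962890625), (172.57626342773438, 149.78515625), 9.558391571044922)
side pocket top 115 ((587.4031372070312, -191.31507873535156), (46.08828353881836, 52.001251220703125), 6.917272567749023)
side handle top 38 ((398.6510009765625, -207.76869201660156), (16.762386322021484, 16.997722625732422), 74.25355529785156)
side tray 225 ((406.9137268066406, 138.0145263671875), (119.69091796875, 96.79100799560547), 5.076330184936523)
side link 133 ((587.3416748046875, -192.6924285888672), (28.208602905273438, 35.87861633300781), 8.38909912109375)
```

```bash
python3 - <<'E'
import numpy as np,cv2
p=np.load('scene.npz')['p']
a=p[190:320,200:400]; cv2.imwrite('pics/crop.png',cv2.resize(a,None,fx=4,fy=4,interpolation=cv2.INTER_CUBIC))
E
```

```text
(no output)
```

View pics/crop.png

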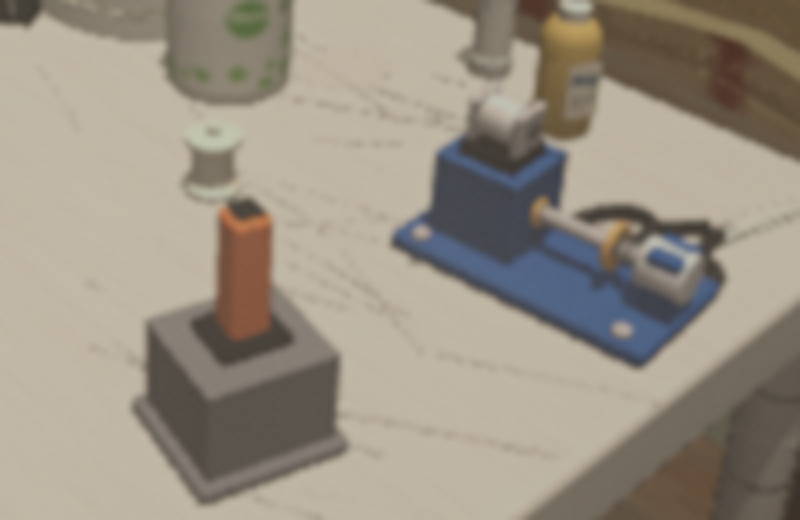

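The crop shows the brass collar clearly, at about scene pixel (354,252), and the bar running toward world −y. The bracket yaw is about −173° and the stand x axis is at about −14.5°. I'll move above the stand for a close look.

```bash
cat >> h.py <<'E'
from scipy.spatial.transform import Rotation as Ro
def to(x,y,z,yaw,roll=180,pitch=0):
    o=get_obs(); R=Ro.from_euler('xyz',o['eef_rot'],degrees=True)
    s=R.inv().apply(np.array([x,y,z])-o['tcp_pos'])*1000
    w=(R.inv()*Ro.from_euler('xyz',[roll,pitch,yaw],degrees=True)).as_rotvec()
    print('shift',np.round(s,1),'turn',np.round(w,4),'t',round(o['time_s'],2),'rows',np.linalg.norm(s)/50,np.linalg.norm(w)/.15)
E
python3 -c "
from h import *
to(.38,-.285,.25,75)"
```

```text
shift [ 262.1 -253.8  -23.2] turn [ 0.     -0.     -0.9661] t 1.95 rows 7.311501617500166 6.440819735896043
```

Request:
{"name": "drive_tool", "arguments": {"plan": [[[36,-35,-3],[0,0,-0.13]],[[72,-70,-6],[0,0,-0.26]],[[108,-105,-10],[0,0,-0.39]],[[144,-140,-13],[0,0,-0.52]],[[180,-175,-16],[0,0,-0.66]]]}}

```text
time_s: 2.45
tcp_pos: [0.3292, -0.3865, 0.243]
eef_rot: [180.0, 0.0, 57.8]
contact_force: [0.3, -0.6, 0.9]
finger_gap: 0.092
```

```bash
python3 -c "
from h import *
to(.38,-.285,.25,75); print(get_obs()['joint_positions'])"
```

```text
shift [112.9 -11.1  -7.1] turn [ 0.0005  0.0007 -0.3008] t 2.45 rows 2.273707431229217 2.005394193088044
[ 80.13018371  14.75617027 -38.99472213 107.66717577  10.57661627
  61.14189282   4.69335314]
```

Request:
{"name": "drive_tool", "arguments": {"plan": [[[40,-4,-2],[0,0,-0.1]],[[80,-8,-5],[0,0,-0.2]],[[113,-11,-7],[0,0,-0.3]],[[113,-11,-7],[0,0,-0.3]]]}}

```text
time_s: 2.85
tcp_pos: [0.3829, -0.2803, 0.2508]
eef_rot: [179.9, 0.0, 75.6]
contact_force: [-0.0, -0.3, -0.3]
finger_gap: 0.092
```

```bash
python3 - <<'E'
from h import *
np.set_printoptions(precision=4,suppress=True)
o=get_obs(); c=calibration('wrist'); p,d=snapshot('wrist'); np.savez('w1.npz',p=p,d=d,T=c['T']); cv2.imwrite('pics/w1.png',p)
print(o['tcp_pos'],o['eef_rot'],o['joint_positions'])
for n,z in [('fork_stand',0),('fork_tool',.008),('bracket',0),('bar_mid',.031),('roller_link',.023),('spare_roller_2',0)]:
    for q in spot_point(n,'wrist')[:2]: print(n,round(q['p'],2),np.array(q['uv']),atz(c,q['uv'],z,True))
P,uv=cloud(c,d,np.ones_like(d,bool),True)
Q=P[(abs(P[:,0]-.4)<.05)&(abs(P[:,1]+.21)<.05)]
for lo,hi in [(.046,.0525),(.053,.058),(.105,.118)]:
    q=Q[(Q[:,2]>lo)&(Q[:,2]<hi)]; print(lo,len(q),q[:,2].mean() if len(q) else 0, cv2.minAreaRect((q[:,:2]*1000).astype(np.float32)) if len(q) else 0)
E
```

```text
[ 0.3829 -0.2803  0.2508] [179.8817   0.0332  75.5515] [ 74.6407  11.2767 -46.3611 111.2066   9.3007  61.1559   9.8894]
fork_stand 0.98 [252.  108.8] [ 0.3959 -0.2107  0.    ]
fork_tool 0.94 [255.6 107.7] [ 0.4011 -0.2105  0.008 ]
bracket 0.84 [378.3  70.7] [ 0.5862 -0.1954  0.    ]
bar_mid 0.75 [398.  102.6] [ 0.5918 -0.2438  0.031 ]
roller_link 0.85 [382.4  68.7] [ 0.5827 -0.1944  0.023 ]
0.046 1602 0.05035493120938323 ((398.50311279296875, -211.9230194091797), (54.88726043701172, 59.92850112915039), 75.38321685791016)
0.053 379 0.055152912203680834 ((397.96246337890625, -212.461669921875), (28.77118492126465, 32.06574249267578), 75.45218658447266)
0.105 313 0.11110745484156634 ((398.56878662109375, -211.63772583007812), (17.26926612854004, 17.042360305786133), 75.55107879638672)
```

View pics/w1.png

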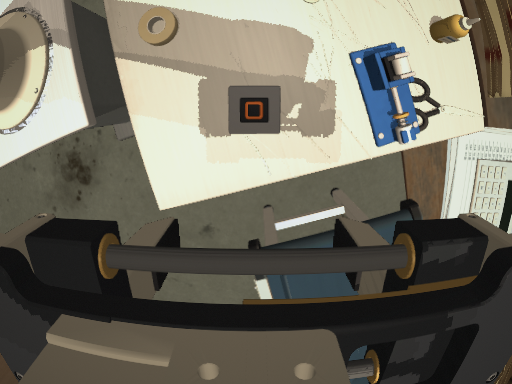

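The wrist picture confirms the stand at (254,109) and gives it at (0.3985, −0.212), yaw −14.5°, with the guard's long side along that direction. The bracket is at (385,90). I'll go down to the handle.

```bash
python3 -c "
from h import *
to(.3985,-.212,.15,75.5);to(.3985,-.212,.068,75.5)"
```

```text
shift [76.7 -1.1 99.7] turn [ 0.0001  0.0007 -0.0124] t 3.2 rows 2.5149779439915356 0.08250174890591568
shift [ 76.7  -1.1 181.7] turn [ 0.0001  0.0007 -0.0124] t 3.2 rows 3.944149448990326 0.08250174890591568
```

Request:
{"name": "drive_tool", "arguments": {"plan": [[[35,-1,30],[0,0,-0.012]],[[70,-1,60],[0,0,-0.012]],[[77,-1,100],[0,0,-0.012]],[[77,-1,140],[0,0,-0.012]],[[77,-1,160],[0,0,-0.012]]]}}

```text
time_s: 3.7
tcp_pos: [0.3967, -0.211, 0.0867]
eef_rot: [-179.8, -0.1, 75.4]
contact_force: [-1.4, 0.0, -0.2]
finger_gap: 0.0916
```

```bash
python3 -c "
from h import *
to(.3985,-.212,.068,75.5)
p,d=snapshot('wrist');cv2.imwrite('pics/w2.png',p)
to(.3985,-.212,.068,75.5)"
```

```text
shift [-0.5  2.1 18.7] turn [-0.0039 -0.001  -0.0009] t 3.7 rows 0.37550204873949566 0.0278333588791356
shift [-0.6  3.4 17. ] turn [-0.0067 -0.0024 -0.0016] t 3.75 rows 0.34617941967084276 0.048606500007083636
```

View pics/w2.png

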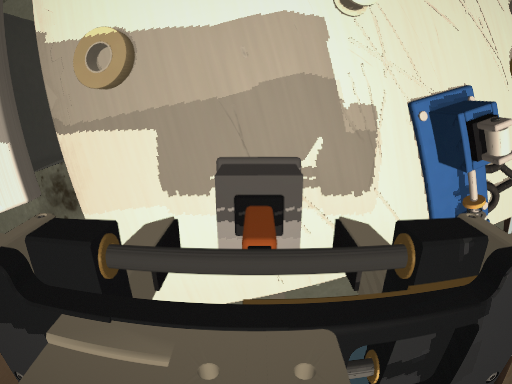

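The handle at (260,225) sits centred between the fingers. I'll go down the last bit, then close.

Request:
{"name": "drive_tool", "arguments": {"plan": [[[0,2,10],[0,0,0]],[[0,2,17],[0,0,0]],[[0,2,17],[0,0,0]]]}}

```text
time_s: 4.05
tcp_pos: [0.3973, -0.2114, 0.0678]
eef_rot: [-179.6, -0.1, 75.4]
contact_force: [-0.6, 0.2, 0.1]
finger_gap: 0.0919
```

Request:
{"name": "drive_tool", "arguments": {"plan": [[[0,0,0],[0,0,0]],[[0,0,0],[0,0,0]],[[0,0,0],[0,0,0]],[[0,0,0],[0,0,0]],[[0,0,0],[0,0,0]]], "jaw": 0}}

```text
time_s: 4.55
tcp_pos: [0.3974, -0.2116, 0.068]
eef_rot: [-179.6, -0.1, 75.4]
contact_force: [-0.6, -0.0, -0.1]
finger_gap: 0.0565
```

```bash
python3 -c "
from h import *
o=get_obs();print(o)"
```

```text
{'time_s': 4.55, 'joint_positions': array([ 58.67984888,  26.55060406, -40.07486549, 122.86630164,
        26.63579176,  39.72846336, -14.1362607 ]), 'qvel': array([-0.07203865,  0.14393894,  0.043443  ,  0.00382427,  0.00953614,
       -0.03104636,  0.02287961]), 'joint_efforts': array([ 1.48453127e-02, -3.97326064e+01, -7.25946665e+00, -1.78201479e+01,
       -5.97724901e-02,  4.62853443e-02,  1.37265342e-03]), 'tcp_pos': array([ 0.39739601, -0.2115832 ,  0.06804127]), 'eef_rot': array([-1.79630220e+02, -1.19222849e-01,  7.53561506e+01]), 'contact_force': array([-0.63116246, -0.03967206, -0.07160747]), 'torque': array([-0.05140245, -0.13445219,  0.00194505]), 'finger_gap': 0.056485159985501576}
```

Request:
{"name": "drive_tool", "arguments": {"plan": [[[0,0,0],[0,0,0]],[[0,0,0],[0,0,0]],[[0,0,0],[0,0,0]],[[0,0,0],[0,0,0]],[[0,0,0],[0,0,0]]]}}

```text
time_s: 5.05
tcp_pos: [0.3974, -0.2116, 0.068]
eef_rot: [-179.6, -0.1, 75.4]
contact_force: [-0.3, 0.0, 0.7]
finger_gap: 0.0177
```

Request:
{"name": "drive_tool", "arguments": {"plan": [[[0,0,0],[0,0,0]],[[0,0,0],[0,0,0]],[[0,0,0],[0,0,0]],[[0,0,0],[0,0,0]]]}}

```text
time_s: 5.45
tcp_pos: [0.3974, -0.2116, 0.0681]
eef_rot: [-179.6, -0.1, 75.4]
contact_force: [-0.5, -0.6, 0.4]
finger_gap: 0.0178
```

Gripped, with a gap of 17.8 mm. I'll lift, then move to a view of the bracket.

Request:
{"name": "drive_tool", "arguments": {"plan": [[[0,0,-20],[0,0,0]],[[0,0,-50],[0,0,0]],[[0,0,-85],[0,0,0]],[[0,0,-115],[0,0,0]],[[0,0,-115],[0,0,0]]]}}

```text
time_s: 5.95
tcp_pos: [0.4006, -0.2131, 0.1864]
eef_rot: [-180.0, 0.0, 75.4]
contact_force: [0.1, -1.2, -0.4]
finger_gap: 0.0177
```

```bash
python3 -c "
from h import *
to(.59,-.32,.185,97)"
```

```text
shift [-55.5 210.2   1.5] turn [-3.000e-04  8.000e-04 -3.778e-01] t 5.95 rows 4.349153466276225 2.518521769429975
```

Request:
{"name": "drive_tool", "arguments": {"plan": [[[-10,35,0],[0,0,-0.08]],[[-22,80,1],[0,0,-0.16]],[[-33,125,1],[0,0,-0.24]],[[-44,170,1],[0,0,-0.32]],[[-55,210,1],[0,0,-0.378]]]}}

```text
time_s: 6.45
tcp_pos: [0.5909, -0.3203, 0.1833]
eef_rot: [-179.9, -0.0, 97.2]
contact_force: [0.5, 0.4, -0.7]
finger_gap: 0.0178
```

Request:
{"name": "drive_tool", "arguments": {"plan": [[[0,0,0],[0,0,0]],[[0,0,0],[0,0,0]]]}}

```text
time_s: 6.65
tcp_pos: [0.5903, -0.3196, 0.1804]
eef_rot: [-179.7, -0.2, 97.1]
contact_force: [-0.5, 0.2, -0.2]
finger_gap: 0.0178
```

```bash
python3 - <<'E'
from h import *
np.set_printoptions(precision=4,suppress=True)
o=get_obs(); c=calibration('wrist'); p,d=snapshot('wrist'); np.savez('w3.npz',p=p,d=d,T=c['T']); cv2.imwrite('pics/w3.png',p)
print(o['tcp_pos'],o['eef_rot'],o['joint_positions'],o['qvel'].max())
for n,z in [('bracket',0),('bar_mid',.031),('roller_link',.023),('fork_tool',.12)]:
    for q in spot_point(n,'wrist')[:2]: print(n,round(q['p'],2),np.array(q['uv']),atz(c,q['uv'],z,True))
P,uv=cloud(c,d,np.ones_like(d,bool),True)
Q=P[(abs(P[:,0]-.59)<.045)&(abs(P[:,1]+.196)<.045)]
for lo,hi in [(.052,.058),(.06,.09)]:
    q=Q[(Q[:,2]>lo)&(Q[:,2]<hi)]; print(lo,len(q),q[:,2].mean() if len(q) else 0, cv2.minAreaRect((q[:,:2]*1000).astype(np.float32)) if len(q) else 0)
E
```

```text
[ 0.5903 -0.3196  0.1804] [-179.7277   -0.2023   97.126 ] [ 55.785   38.9765 -45.0473  87.076   28.969   66.4703  12.3764] 2.7329801846259723
bracket 0.95 [265.3  65.3] [ 0.585  -0.1978  0.    ]
bar_mid 0.93 [267.6 102.1] [ 0.5919 -0.2403  0.031 ]
roller_link 0.75 [264.3  63.5] [ 0.5836 -0.1994  0.023 ]
roller_link 0.26 [266.3 105.8] [ 0.5913 -0.2442  0.023 ]
fork_tool 0.85 [259.4 201.6] [ 0.5929 -0.3184  0.12  ]
0.052 1120 0.0550520272713199 ((586.1333618164062, -196.0638885498047), (46.70136260986328, 48.4981689453125), 4.966856956481934)
0.06 1151 0.07672075445605728 ((585.7579956054688, -195.7895050048828), (29.565387725830078, 33.37172317504883), 6.8510870933532715)
```

View pics/w3.png

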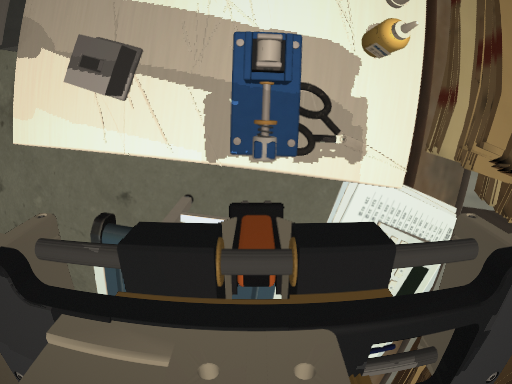

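```bash
python3 - <<'E'
from h import *
np.set_printoptions(precision=4,suppress=True)
z=np.load('w3.npz'); c=calibration('wrist'); c['T']=z['T']
a=z['p'][20:170,200:330]; cv2.imwrite('pics/w3c.png',cv2.resize(a,None,fx=4,fy=4,interpolation=cv2.INTER_CUBIC))
P,uv=cloud(c,z['d'],np.ones_like(z['d'],bool),True)
for yaw in [185,186,187,188]:
  a=np.radians(yaw); R=np.array([[np.cos(a),-np.sin(a)],[np.sin(a),np.cos(a)]])
  L=(P[:,:2]-[.586,-.196])@R
  B=(abs(L[:,0])<60e-3)&(L[:,1]>-.05)&(L[:,1]<.12)
  base=B&(abs(P[:,2]-.010)<.003); s=L[base]
  s=s[(abs(s[:,0])<.05)]
  print(yaw,'base',len(s),np.percentile(s,[0.5,2,98,99.5],axis=0).ravel()*1e3)
  for y0 in range(24,86,4):
    m=B&(L[:,1]>y0/1e3)&(L[:,1]<(y0+4)/1e3)&(P[:,2]>.024)&(abs(L[:,0])<.02)
    if yaw==187 and m.sum(): print(y0,m.sum(),np.r_[L[m][:,0].min(),L[m][:,0].mean(),L[m][:,0].max(),P[m][:,2].max()]*1e3)
E
```

```text
185 base 5173 [-49.0282 -34.1753 -46.1369 -29.1005  36.6697 101.0125  37.5488 103.0628]
186 base 5205 [-49.0939 -33.9557 -46.2581 -29.0653  37.4061 101.2079  38.2035 102.8532]
187 base 5236 [-49.0459 -34.0962 -46.1048 -29.3282  37.9403 100.949   39.3826 103.1983]
24 91 [-19.9897  -4.3597   8.4415  56.7204]
28 34 [-2.9439  1.1585  5.2841 36.1347]
32 32 [-1.7959  1.7821  5.2831 36.3139]
36 32 [-1.8714  1.7634  5.2764 36.4443]
40 29 [-1.9153  1.3765  5.2771 35.65  ]
44 28 [-1.9381  1.2256  4.2765 36.8925]
48 28 [-1.9832  1.1988  4.2307 36.9509]
52 27 [-1.9323  1.8178  5.187  36.5698]
56 22 [-0.9114  2.3127  5.1809 35.7573]
60 58 [-7.9524  2.3777 13.3671 44.228 ]
64 71 [-9.2461  2.227  13.3632 44.0169]
68 42 [-5.1678  2.8705  9.25   39.5011]
72 43 [-5.0549  1.9885  9.2363 40.1486]
76 62 [-5.3382  3.8623 13.3366 42.2004]
80 99 [-8.1502  3.3469 14.3717 44.6772]
84 1985 [-19.992   -9.6641  14.3474 271.9431]
188 base 5275 [-48.9364 -33.9379 -46.4306 -28.992   39.1731 101.2804  41.0904 103.513 ]
```

View pics/w3c.png

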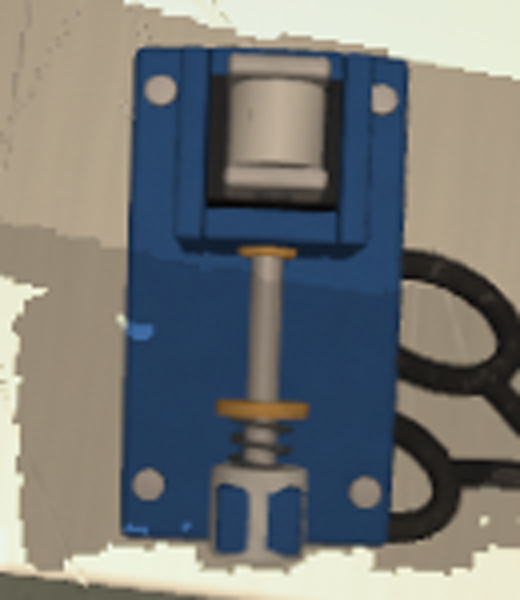

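```bash
python3 - <<'E'
from h import *
np.set_printoptions(precision=4,suppress=True)
z=np.load('w3.npz'); c=calibration('wrist'); c['T']=z['T']
f=lambda u,v,h: atz(c,[200+(u+.5)/4-.5,20+(v+.5)/4-.5],h,True)[:2]
C=[f(*q,.010) for q in [(137,48),(407,60),(388,545),(122,537)]]
print(np.array(C))
ang=lambda a,b: np.degrees(np.arctan2(*(b-a)[::-1]))
print('edges',ang(C[0],C[3]),ang(C[1],C[2]),ang(C[0],C[1])-90,ang(C[3],C[2])-90,np.linalg.norm(C[0]-C[1]),np.linalg.norm(C[0]-C[3]))
m=np.mean(C,0)
t=(f(252,265,.031)+f(281,265,.031))/2; b=(f(247,395,.031)+f(276,395,.031))/2
print('bar',t,b,ang(t,b), np.linalg.norm(f(252,265,.031)-f(281,265,.031)))
for n,q in [('collar top face', [(215,403,.031),(309,405,.031)]),('pocket',[(178,240,.055),(364,245,.055)]),('rollerlink ears bottom',[(222,190,.083),(328,190,.083)]),('ears top',[(230,60,.083),(330,60,.083)])]:
    A=[f(*k) for k in q]; print(n,np.array(A).ravel(),np.mean(A,0),ang(*A),np.linalg.norm(A[0]-A[1]))
for yaw in [185.5,186,186.5]:
    a=np.radians(yaw); e=np.array([-np.sin(a),np.cos(a)]); print(yaw,'origin from base',m-e*.034)
E
```

```text
[[ 0.546  -0.1646]
 [ 0.6199 -0.1581]
 [ 0.6327 -0.2949]
 [ 0.5584 -0.3021]]
edges -84.85752150286804 -84.6397997257928 -84.92144009526018 -84.47874289792944 0.07417457155747292 0.138014026067467
bar [ 0.5885 -0.2237] [ 0.5914 -0.2574] -84.921354049109 0.007392456844361402
collar top face [ 0.5799 -0.2609  0.6039 -0.2583] [ 0.5919 -0.2596] 6.159965807813857 0.024188634204141135
pocket [ 0.5666 -0.2222  0.6102 -0.2176] [ 0.5884 -0.2199] 6.032273903766595 0.04379511853804499
rollerlink ears bottom [ 0.5761 -0.2129  0.5984 -0.2099] [ 0.5873 -0.2114] 7.717545707294743 0.022459154566987844
ears top [ 0.5742 -0.1838  0.5953 -0.1809] [ 0.5847 -0.1823] 7.956692420160167 0.021291568676782585
185.5 origin from base [ 0.586  -0.1961]
186 origin from base [ 0.5857 -0.1961]
186.5 origin from base [ 0.5854 -0.1961]
```

```bash
python3 -c "
from h import *
to(.597,-.32,.145,95.2)"
```

```text
shift [-1.   7.1 38.6] turn [-0.0028  0.0004  0.0344] t 6.9 rows 0.784674705115926 0.23033590118388997
```

Request:
{"name": "drive_tool", "arguments": {"plan": [[[-1,4,20],[-0.003,0,0.034]],[[-1,7,38],[-0.003,0,0.034]],[[-1,7,38],[-0.003,0,0.034]],[[-1,7,38],[-0.003,0,0.034]]]}}

```text
time_s: 7.3
tcp_pos: [0.5963, -0.3197, 0.1452]
eef_rot: [-179.9, -0.0, 95.3]
contact_force: [0.3, 0.4, -0.7]
finger_gap: 0.0177
```

```bash
python3 - <<'E'
from h import *
np.set_printoptions(precision=4,suppress=True)
o=get_obs(); c=calibration('wrist'); p,d=snapshot('wrist'); np.savez('w4.npz',p=p,d=d,T=c['T'])
print(o['tcp_pos'],o['eef_rot'],abs(o['qvel']).max())
cv2.imwrite('pics/w4.png',p)
a=p[0:200,190:330]; cv2.imwrite('pics/w4c.png',cv2.resize(a,None,fx=3,fy=3,interpolation=cv2.INTER_CUBIC))
E
```

```text
[ 0.5963 -0.3197  0.1452] [-179.9425   -0.0181   95.2665] 1.2515898031932409
```

View pics/w4c.png

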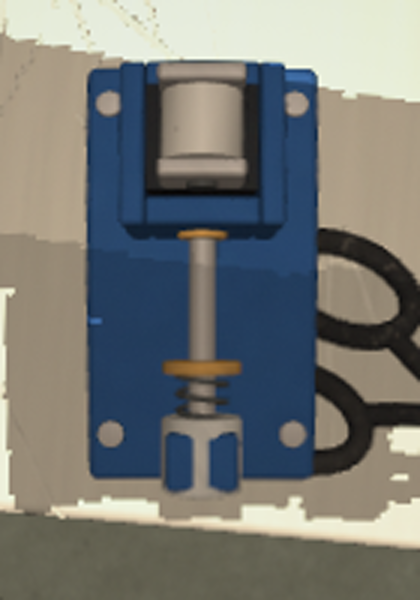

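View pics/w4.png

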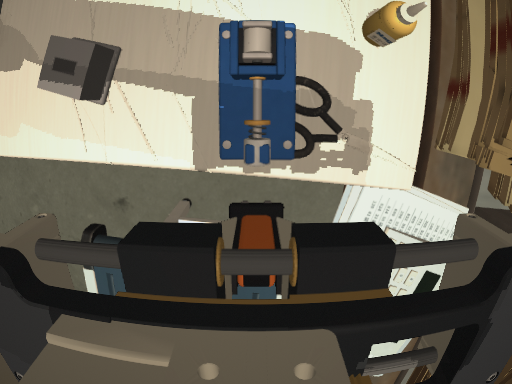

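```bash
python3 - <<'E'
from h import *
np.set_printoptions(precision=4,suppress=True)
z=np.load('w4.npz'); c=calibration('wrist'); c['T']=z['T']
a=z['p'][190:300,200:320]; cv2.imwrite('pics/w4d.png',cv2.resize(a,None,fx=5,fy=5,interpolation=cv2.INTER_CUBIC))
f=lambda u,v,h: atz(c,[190+(u+.5)/3-.5,(v+.5)/3-.5],h,True)[:2]
tcp=np.array([.5963,-.3197]); th=np.radians(95.27); ex=np.array([np.cos(th),np.sin(th)]); ey=np.array([np.sin(th),-np.cos(th)])
def loc(P): return np.array([(P-tcp)@ex,(P-tcp)@ey])*1e3
for n,(u1,u2,v,h) in dict(stem1=(190,215,250,.031),stem2=(189,214,350,.031),base=(89,317,200,.010),base2=(88,314,440,.01),collar=(163,242,363,.031),pocket=(122,284,232,.055),roller=(157,247,170,.075)).items():
    A,B=loc(f(u1,v,h)),loc(f(u2,v,h)); print(n,A,B,'mid',(A+B)/2)
E
```

```text
stem1 [94.7869 -2.411 ] [94.7902  5.0959] mid [94.7886  1.3424]
stem2 [64.1781 -2.7441] [64.1793  4.8237] mid [64.1787  1.0398]
base [113.8329 -35.4682] [113.8816  38.5897] mid [113.8573   1.5608]
base2 [ 33.9704 -36.6737] [33.9772 38.4674] mid [33.9738  0.8969]
collar [ 60.2337 -10.6398] [60.2415 13.3279] mid [60.2376  1.344 ]
pocket [ 98.0682 -20.7883] [98.0951 23.6623] mid [98.0817  1.437 ]
roller [112.027  -10.2004] [112.0353  12.4683] mid [112.0311   1.1339]
```

View pics/w4d.png

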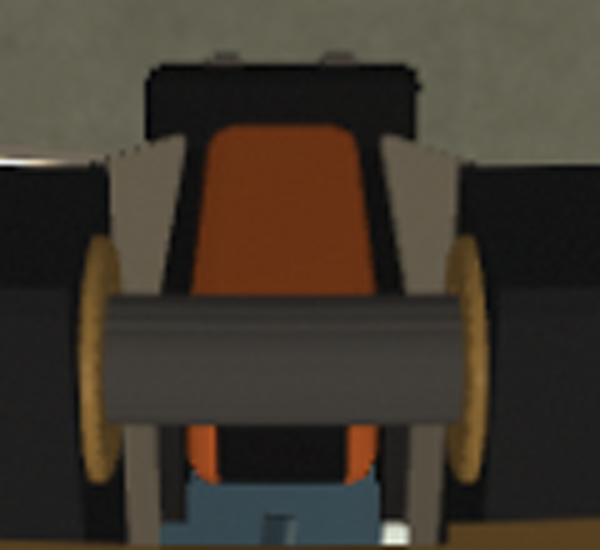

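The tool's guard and tines are centred at column 256.3, and the bar at 257.4 is vertical in view. So the bar lies about 1.2 mm to tool +y. I'll move over the stem.

Request:
{"name": "drive_tool", "arguments": {"plan": [[[30,1,0],[0,0,0.008]],[[60,1,0],[0,0,0.008]],[[74,1,10],[0,0,0.008]],[[74,1,25],[0,0,0.008]],[[74,1,30],[0,0,0.008]]]}}

```text
time_s: 7.85
tcp_pos: [0.5899, -0.2476, 0.1137]
eef_rot: [-179.9, 0.1, 94.8]
contact_force: [-0.2, -1.3, -1.2]
finger_gap: 0.0179
```

Request:
{"name": "drive_tool", "arguments": {"plan": [[[0,0,0],[0,0,0]],[[0,0,0],[0,0,0]]]}}

```text
time_s: 8.05
tcp_pos: [0.5891, -0.2497, 0.1127]
eef_rot: [-179.8, 0.1, 94.6]
contact_force: [-0.2, -0.3, -0.9]
finger_gap: 0.0179
```

```bash
python3 - <<'E'
from h import *
np.set_printoptions(precision=5,suppress=True)
o=get_obs(); c=calibration('wrist'); p,d=snapshot('wrist')
print(o['tcp_pos'],o['eef_rot'],abs(o['qvel']).max(),o['contact_force'])
th=np.radians(95.27); ex=np.array([np.cos(th),np.sin(th)]); ey=np.array([np.sin(th),-np.cos(th)])
D=o['tcp_pos'][:2]-[.5963,-.3197]; print('travel',D@ex*1e3,D@ey*1e3)
cv2.imwrite('pics/w5.png',p)
s,_=snapshot('side'); cv2.imwrite('pics/s5.png',cv2.resize(s[100:220,210:370],None,fx=5,fy=5,interpolation=cv2.INTER_CUBIC))
s,_=snapshot('scene'); cv2.imwrite('pics/c5.png',cv2.resize(s[170:290,270:430],None,fx=5,fy=5,interpolation=cv2.INTER_CUBIC))
E
```

```text
[ 0.58913 -0.24972  0.11267] [-179.76964    0.06016   94.62441] 0.8565549686015982 [-0.16661 -0.31044 -0.94606]
travel 70.3401580842189 -0.7118180757794099
```

View pics/w5.png

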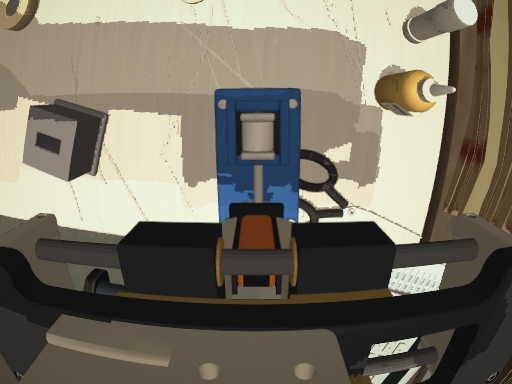

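View pics/c5.png

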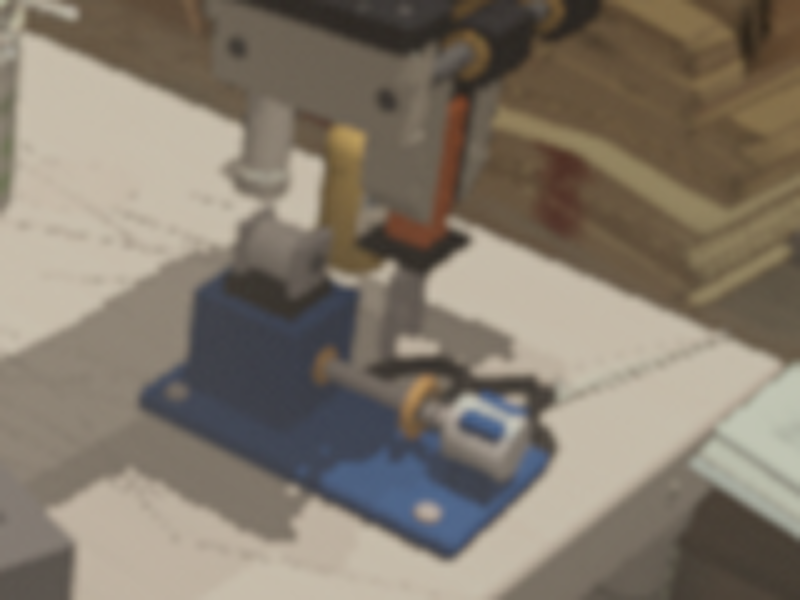

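View pics/s5.png

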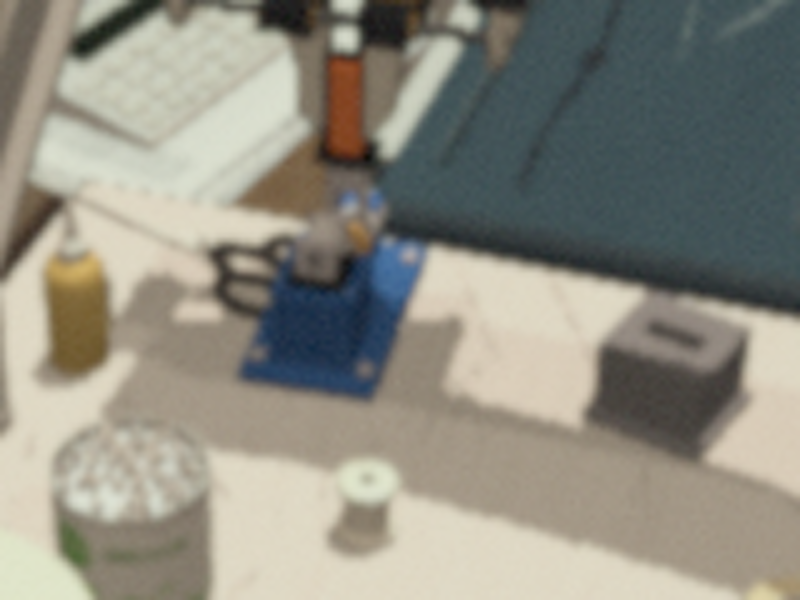

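The scene view shows the fork hanging over the stem, between the pocket and the collar. It is 1.9 mm off laterally, so I'll correct that.

Request:
{"name": "drive_tool", "arguments": {"plan": [[[2,2,0],[0,0,-0.003]],[[2,2,0],[0,0,-0.003]],[[2,2,0],[0,0,-0.003]]]}}

```text
time_s: 8.5
tcp_pos: [0.5922, -0.2462, 0.1141]
eef_rot: [-179.9, 0.1, 94.9]
contact_force: [-0.4, 1.1, -0.3]
finger_gap: 0.0183
```

```bash
cat > st.py <<'E'
from h import *
np.set_printoptions(precision=4,suppress=True)
o=get_obs()
th=np.radians(95.27); ex=np.array([np.cos(th),np.sin(th)]); ey=np.array([np.sin(th),-np.cos(th)])
D=o['tcp_pos'][:2]-[.5963,-.3197]; d=np.radians(0.47)
X,Y=D@ex*1e3,D@ey*1e3
print('X %.2f Y-bar %.2f'%(X,Y-(1.04+(X-64)*.0095)),'z %.4f'%o['tcp_pos'][2],'rot',o['eef_rot'],'F along bar(+y) %.2f lat %.2f z %.2f'%(-(o['contact_force'][:2]@ex),o['contact_force'][:2]@ey,o['contact_force'][2]),'t',o['time_s'],'tq',o['torque'])
E
python3 st.py
```

```text
X 73.54 Y-bar 1.51 z 0.1141 rot [-179.9102    0.0732   94.8912] F along bar(+y) -1.15 lat -0.32 z -0.33 t 8.5 tq [-0.0468 -0.0705 -0.0307]
```

Request:
{"name": "drive_tool", "arguments": {"plan": [[[0,-1.5,0],[0,0,0]],[[0,-1.5,0],[0,0,0]],[[0,-1.5,0],[0,0,0]]]}}

```text
time_s: 8.8
tcp_pos: [0.5906, -0.2464, 0.1142]
eef_rot: [-179.9, 0.1, 94.9]
contact_force: [0.8, 0.2, -0.5]
finger_gap: 0.0177
```

```bash
python3 st.py; python3 -c "
from cell import *
snapshot('side')"; python3 st.py;  python3 -c "
from cell import *
snapshot('side')"; python3 st.py
```

```text
X 73.49 Y-bar -0.06 z 0.1142 rot [-179.9087    0.08     94.8876] F along bar(+y) -0.14 lat 0.84 z -0.48 t 8.8 tq [-0.0213 -0.0772  0.0164]
X 73.53 Y-bar -0.04 z 0.1142 rot [-179.9094    0.0775   94.8941] F along bar(+y) -0.87 lat -0.09 z -0.79 t 8.85 tq [-0.0163 -0.0754  0.0077]
X 73.50 Y-bar -0.03 z 0.1142 rot [-179.9113    0.0767   94.8887] F along bar(+y) -0.26 lat -0.14 z -0.41 t 8.9 tq [ 0.0185 -0.0814  0.0343]
```

```bash
python3 - <<'E'
from h import *
p,d=snapshot('wrist'); a=p[90:240,200:320]; cv2.imwrite('pics/w6.png',cv2.resize(a,None,fx=4,fy=4,interpolation=cv2.INTER_CUBIC))
E
```

```text
(no output)
```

View pics/w6.png

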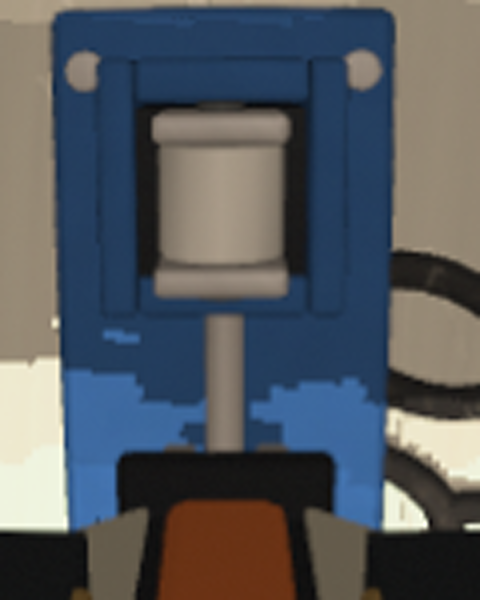

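The stem (crop column 225) and the guard and tines (226) line up. I'll descend gently.

Request:
{"name": "drive_tool", "arguments": {"plan": [[[0,0,6],[0,0,0]],[[0,0,12],[0,0,0]],[[0,0,16],[0,0,0]],[[0,0,16],[0,0,0]],[[0,0,16],[0,0,0]]]}}

```text
time_s: 9.45
tcp_pos: [0.5906, -0.2463, 0.0979]
eef_rot: [-179.9, 0.1, 94.9]
contact_force: [0.5, -0.3, -0.1]
finger_gap: 0.0178
```

```bash
python3 st.py
```

```text
X 73.63 Y-bar -0.10 z 0.0979 rot [-179.894     0.0543   94.8938] F along bar(+y) 0.37 lat 0.47 z -0.08 t 9.45 tq [ 0.0322 -0.1736  0.0255]
```

Request:
{"name": "drive_tool", "arguments": {"plan": [[[0,0,2],[0,0,0]],[[0,0,4],[0,0,0]],[[0,0,5],[0,0,0]],[[0,0,6],[0,0,0]]]}}

```text
time_s: 9.85
tcp_pos: [0.5905, -0.2463, 0.0918]
eef_rot: [-179.9, 0.1, 94.9]
contact_force: [0.0, -0.7, -0.7]
finger_gap: 0.0178
```

```bash
python3 st.py
```

```text
X 73.61 Y-bar -0.13 z 0.0918 rot [-179.8906    0.057    94.8959] F along bar(+y) 0.67 lat -0.04 z -0.71 t 9.85 tq [-0.0151 -0.1007  0.0137]
```

Request:
{"name": "drive_tool", "arguments": {"plan": [[[0,0,2],[0,0,0]],[[0,0,4],[0,0,0]],[[0,0,6],[0,0,0]],[[0,0,6],[0,0,0]]]}}

```text
time_s: 10.25
tcp_pos: [0.5903, -0.2462, 0.0854]
eef_rot: [-179.9, 0.0, 94.9]
contact_force: [-0.2, 0.1, -1.9]
finger_gap: 0.0177
```

Request:
{"name": "drive_tool", "arguments": {"plan": [[[0,0,2],[0,0,0]],[[0,0,4],[0,0,0]],[[0,0,5.5],[0,0,0]],[[0,0,5.5],[0,0,0]]]}}

```text
time_s: 10.65
tcp_pos: [0.59, -0.2462, 0.0795]
eef_rot: [-179.8, 0.0, 94.9]
contact_force: [-0.0, -0.4, -0.8]
finger_gap: 0.018
```

```bash
python3 st.py
```

```text
X 73.77 Y-bar -0.64 z 0.0795 rot [-179.8297    0.0252   94.8978] F along bar(+y) 0.39 lat -0.06 z -0.80 t 10.65 tq [-0.0523 -0.141   0.0146]
```

Straddled with no contact. I'll approach the collar.

Request:
{"name": "drive_tool", "arguments": {"plan": [[[-3,0.6,0],[0,0,0]],[[-6,0.6,0],[0,0,0]],[[-8,0.6,0],[0,0,0]],[[-8,0.6,0],[0,0,0]]]}}

```text
time_s: 11.05
tcp_pos: [0.5913, -0.2549, 0.0795]
eef_rot: [-179.8, 0.0, 94.8]
contact_force: [0.2, 0.8, -0.3]
finger_gap: 0.0181
```

```bash
python3 st.py
```

```text
X 64.99 Y-bar -0.10 z 0.0795 rot [-179.8351    0.0448   94.8427] F along bar(+y) -0.78 lat 0.32 z -0.27 t 11.05 tq [ 0.0431 -0.11    0.0034]
```

Request:
{"name": "drive_tool", "arguments": {"plan": [[[-0.5,0,0],[0,0,0]],[[-1,0,0],[0,0,0]],[[-1,0,0],[0,0,0]]]}}

```text
time_s: 11.35
tcp_pos: [0.5914, -0.2558, 0.0795]
eef_rot: [-179.8, 0.0, 94.8]
contact_force: [-0.0, -0.6, -0.7]
finger_gap: 0.0177
```

Request:
{"name": "drive_tool", "arguments": {"plan": [[[-0.5,0,0],[0,0,0]],[[-1,0,0],[0,0,0]],[[-1,0,0],[0,0,0]]]}}

```text
time_s: 11.65
tcp_pos: [0.5914, -0.256, 0.0795]
eef_rot: [-179.8, -0.0, 94.9]
contact_force: [-1.1, 3.2, -0.6]
finger_gap: 0.0177
```

```bash
python3 st.py
```

```text
X 63.87 Y-bar -0.07 z 0.0795 rot [-179.8236   -0.0136   94.8777] F along bar(+y) -3.31 lat -0.82 z -0.62 t 11.65 tq [ 0.542   0.0257 -0.018 ]
```

Contact at about 3.2 N, and the arm yields roughly 4 N/mm. I'll push with small leads, 2 mm at most, so the force stays below about 8 N.

Request:
{"name": "drive_tool", "arguments": {"plan": [[[-1,0,0],[0,0,0]],[[-1.5,0,0],[0,0,0]],[[-2,0,0],[0,0,0]],[[-2,0,0],[0,0,0]]]}}

```text
time_s: 12.05
tcp_pos: [0.5915, -0.2568, 0.0794]
eef_rot: [-179.8, -0.1, 94.9]
contact_force: [-1.9, 4.1, 1.3]
finger_gap: 0.0181
```

```bash
python3 st.py
```

```text
X 63.05 Y-bar -0.03 z 0.0794 rot [-179.8079   -0.0954   94.9191] F along bar(+y) -4.27 lat -1.56 z 1.26 t 12.05 tq [1.3507 0.242  0.0391]
```

Request:
{"name": "drive_tool", "arguments": {"plan": [[[-1.5,0,0],[0,0,0]],[[-2,0,0],[0,0,0]],[[-2,0,0],[0,0,0]],[[-2,0,0],[0,0,0]]]}}

```text
time_s: 12.45
tcp_pos: [0.5916, -0.2577, 0.0795]
eef_rot: [-179.8, -0.2, 95.0]
contact_force: [-0.8, 4.8, 0.8]
finger_gap: 0.0184
```

```bash
python3 st.py; python3 - <<'E'
from h import *
s,_=snapshot('scene'); cv2.imwrite('pics/c7.png',cv2.resize(s[170:290,270:430],None,fx=5,fy=5,interpolation=cv2.INTER_CUBIC))
E
```

```text
X 62.21 Y-bar 0.00 z 0.0795 rot [-179.7909   -0.1702   94.9618] F along bar(+y) -4.86 lat -0.32 z 0.80 t 12.45 tq [1.3849 0.2881 0.0665]
```

View pics/c7.png

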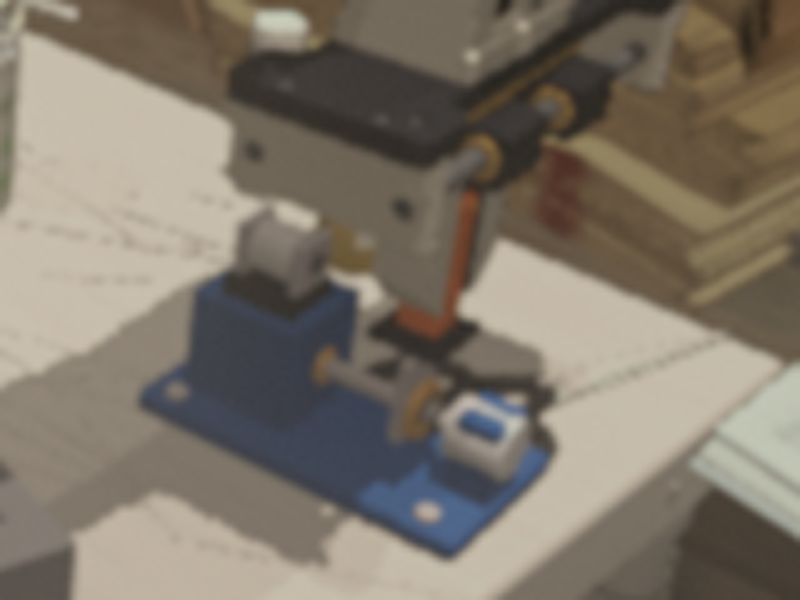

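Request:
{"name": "drive_tool", "arguments": {"plan": [[[-1.5,0,0],[0,0,0]],[[-2,0,0],[0,0,0]],[[-2,0,0],[0,0,0]],[[-2,0,0],[0,0,0]]]}}

```text
time_s: 12.9
tcp_pos: [0.5917, -0.2583, 0.0794]
eef_rot: [-179.8, -0.3, 95.0]
contact_force: [-1.1, 6.0, 1.4]
finger_gap: 0.0181
```

Request:
{"name": "drive_tool", "arguments": {"plan": [[[-1.5,0,0],[0,0,0]],[[-2,0,0],[0,0,0]],[[-2,0,0],[0,0,0]],[[-2,0,0],[0,0,0]]]}}

```text
time_s: 13.3
tcp_pos: [0.5917, -0.2588, 0.0794]
eef_rot: [-179.7, -0.4, 95.1]
contact_force: [-1.2, 5.7, 1.3]
finger_gap: 0.0177
```

```bash
python3 st.py; cat > lk.py <<'E'
import sys
from h import *
p,d=snapshot('wrist'); c=calibration('wrist')
cv2.imwrite(f'pics/{sys.argv[1]}.png',p)
P,uv=cloud(c,d,np.ones_like(d,bool),True)
Q=P[(abs(P[:,0]-.586)<.012)&(abs(P[:,1]+.196)<.02)&(P[:,2]<.13)]
print('link top z',np.percentile(Q[:,2],[50,90,98]))
E
python3 lk.py w7
```

```text
X 61.06 Y-bar 0.03 z 0.0794 rot [-179.743    -0.3594   95.0547] F along bar(+y) -5.79 lat -0.70 z 1.33 t 13.3 tq [ 1.464   0.3288 -0.006 ]
link top z [0.08230827 0.08389326 0.08452272]
```

Request:
{"name": "drive_tool", "arguments": {"plan": [[[-1.5,0,0],[0,0,0]],[[-2,0,0],[0,0,0]],[[-2.3,0,0],[0,0,0]],[[-2.3,0,0],[0,0,0]]]}}

```text
time_s: 13.75
tcp_pos: [0.5918, -0.2594, 0.0794]
eef_rot: [-179.7, -0.5, 95.1]
contact_force: [-1.5, 5.8, 1.9]
finger_gap: 0.0178
```

```bash
python3 st.py; python3 lk.py w8
```

```text
X 60.42 Y-bar 0.09 z 0.0794 rot [-179.72     -0.4701   95.1092] F along bar(+y) -5.94 lat -0.95 z 1.92 t 13.75 tq [ 1.5762  0.3033 -0.0167]
link top z [0.08238722 0.08396333 0.08449225]
```

Request:
{"name": "drive_tool", "arguments": {"plan": [[[-1.5,0,0],[0,0,0]],[[-2,0,0],[0,0,0]],[[-2.3,0,0],[0,0,0]],[[-2.3,0,0],[0,0,0]]]}}

```text
time_s: 14.2
tcp_pos: [0.5919, -0.2599, 0.0794]
eef_rot: [-179.7, -0.6, 95.2]
contact_force: [-3.4, 7.0, 1.4]
finger_gap: 0.018
```

```bash
python3 st.py; python3 lk.py w9
```

```text
X 59.92 Y-bar 0.09 z 0.0794 rot [-179.6862   -0.5874   95.1678] F along bar(+y) -7.23 lat -2.73 z 1.43 t 14.2 tq [1.5882 0.3392 0.0316]
link top z [0.08240328 0.0839536  0.08451679]
```

```bash
python3 - <<'E'
from h import *
o=get_obs(); R=Ro.from_euler('xyz',o['eef_rot'],degrees=True)
print((R.inv()*Ro.from_euler('xyz',[180,0,94.9],degrees=True)).as_rotvec(), R.as_matrix()[:,2], o['contact_force'],o['tcp_pos'])
E
```

```text
[-0.00544741 -0.01026782  0.0046727 ] [-0.00632719  0.00975001 -0.99993245] [-2.07318068  6.17050065  3.62374252] [ 0.59190718 -0.25992008  0.0794104 ]
```

View pics/w9.png

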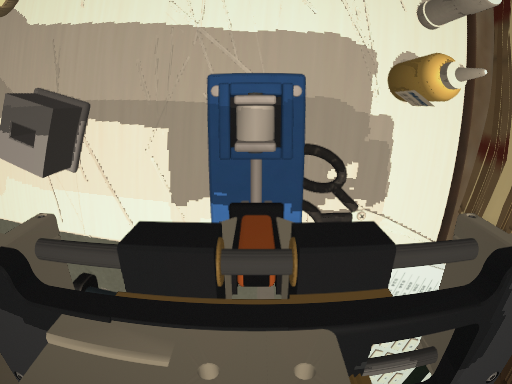

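Request:
{"name": "drive_tool", "arguments": {"plan": [[[-1.5,0,0],[-0.003,-0.002,0.003]],[[-2,0,0],[-0.003,-0.004,0.003]],[[-2.2,0,0],[-0.003,-0.005,0.003]],[[-2.2,0,0],[-0.003,-0.005,0.003]]]}}

```text
time_s: 14.65
tcp_pos: [0.5919, -0.2602, 0.0794]
eef_rot: [-179.8, -0.4, 95.1]
contact_force: [-2.5, 6.2, 2.5]
finger_gap: 0.0179
```

```bash
python3 st.py; python3 lk.py w10
```

```text
X 59.67 Y-bar 0.04 z 0.0794 rot [-179.8143   -0.424    95.0654] F along bar(+y) -6.43 lat -1.97 z 2.46 t 14.65 tq [1.652  0.4842 0.1014]
link top z [0.08242767 0.08408028 0.08470374]
```

Request:
{"name": "drive_tool", "arguments": {"plan": [[[-1.5,0,0],[0,0,0.002]],[[-2,0,0],[0,-0.002,0.002]],[[-2.4,0,0],[-0.001,-0.005,0.002]],[[-2.4,0,0],[-0.001,-0.005,0.002]]]}}

```text
time_s: 15.1
tcp_pos: [0.5919, -0.2606, 0.0794]
eef_rot: [-179.8, -0.3, 95.0]
contact_force: [-1.9, 6.8, 1.9]
finger_gap: 0.0181
```

```bash
python3 st.py; python3 lk.py w11
```

```text
X 59.25 Y-bar 0.04 z 0.0794 rot [-179.8353   -0.2591   95.0195] F along bar(+y) -6.97 lat -1.24 z 1.90 t 15.1 tq [1.6767 0.4298 0.0741]
link top z [0.0825806  0.08416393 0.08477147]
```

```bash
python3 - <<'E'
from h import *
s,_=snapshot('scene'); a=s[210:270,320:400]
z=np.load('scene.npz')['p'][210:270,320:400]
cv2.imwrite('pics/cmp.png',np.vstack([cv2.resize(k,None,fx=5,fy=5,interpolation=cv2.INTER_CUBIC) for k in (z,a)]))
E
```

```text
(no output)
```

View pics/cmp.png

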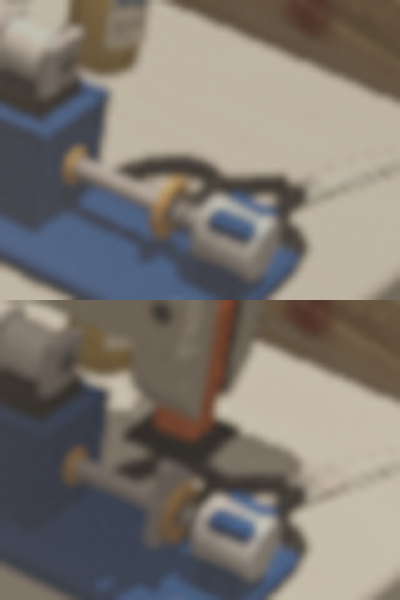

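Request:
{"name": "drive_tool", "arguments": {"plan": [[[-1.5,0,0],[0,-0.002,0.001]],[[-2,0,0],[0,-0.003,0.001]],[[-2.4,0,0],[-0.001,-0.005,0.001]],[[-2.4,0,0],[-0.001,-0.005,0.001]]]}}

```text
time_s: 15.6
tcp_pos: [0.592, -0.2613, 0.0794]
eef_rot: [-179.9, -0.1, 95.0]
contact_force: [-1.2, 5.3, 0.9]
finger_gap: 0.0174
```

```bash
python3 st.py; python3 lk.py w12
```

```text
X 58.51 Y-bar 0.04 z 0.0794 rot [-179.865    -0.0806   95.0217] F along bar(+y) -5.39 lat -0.69 z 0.91 t 15.6 tq [1.5788 0.403  0.0436]
link top z [0.09648462 0.09796008 0.09854756]
```

The link has popped: its top went from 84.5 to 98.5 mm. I'll hold briefly with about the same force.

Request:
{"name": "drive_tool", "arguments": {"plan": [[[-1.3,0,0],[0,-0.002,0]],[[-1.3,0,0],[0,-0.002,0]],[[-1.3,0,0],[0,-0.002,0]]]}}

```text
time_s: 15.95
tcp_pos: [0.5919, -0.2612, 0.0793]
eef_rot: [-179.8, -0.1, 95.1]
contact_force: [-1.4, 4.4, 1.0]
finger_gap: 0.0177
```

```bash
python3 st.py; python3 lk.py w13
```

```text
X 58.61 Y-bar 0.02 z 0.0793 rot [-179.8362   -0.0605   95.0714] F along bar(+y) -4.46 lat -0.97 z 1.04 t 15.95 tq [1.4739 0.3974 0.0167]
link top z [0.09923516 0.10060239 0.10121689]
```

View pics/w13.png

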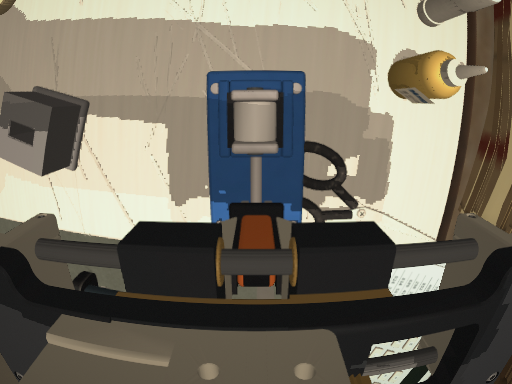

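The link top is now at 101 mm, a full 17 mm rise, with the roller at pixel (256,122). I'll ease the fork off, then lift it.

Request:
{"name": "drive_tool", "arguments": {"plan": [[[2,0,0],[0,0,0]],[[5,0,0],[0,0,0]],[[8,0,0],[0,0,0]],[[11,0,0],[0,0,0]],[[12,0,0],[0,0,0]]]}}

```text
time_s: 16.5
tcp_pos: [0.5909, -0.2499, 0.0794]
eef_rot: [-179.9, 0.0, 95.0]
contact_force: [0.0, -0.0, -1.1]
finger_gap: 0.0182
```

```bash
python3 st.py; python3 lk.py w14
```

```text
X 69.96 Y-bar -0.02 z 0.0794 rot [-179.8541    0.0034   95.0437] F along bar(+y) 0.05 lat 0.03 z -1.12 t 16.5 tq [ 0.0411 -0.0873 -0.0049]
link top z [0.09912716 0.10065312 0.10125119]
```

Request:
{"name": "drive_tool", "arguments": {"plan": [[[0,0,-8],[0,0,0]],[[0,0,-25],[0,0,0]],[[0,0,-55],[0,0,0]],[[0,0,-85],[0,0,0]],[[0,0,-100],[0,0,0]]]}}

```text
time_s: 17.05
tcp_pos: [0.5932, -0.2501, 0.1839]
eef_rot: [179.9, 0.1, 95.1]
contact_force: [0.5, 0.8, 0.0]
finger_gap: 0.018
```

```bash
python3 - <<'E'
from h import *
o=get_obs()
to(.3974,-.2118,.165,75.4); p,_=snapshot('wrist'); cv2.imwrite('pics/w15.png',p[150:310,180:340].repeat(3,0).repeat(3,1)); print(o['tcp_pos'])
E
```

```text
shift [  55.5 -191.7   18.3] turn [0.0026 0.0019 0.343 ] t 17.05 rows 4.007560853670752 2.2869314534108587
[ 0.59317353 -0.25011206  0.18387511]
```

View pics/w15.png

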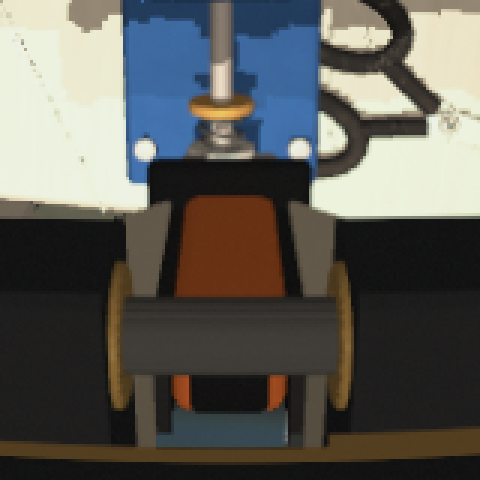

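The tool still sits square in the grip. Back to the stand.

Request:
{"name": "drive_tool", "arguments": {"plan": [[[11,-38,4],[0,0,0.08]],[[23,-80,8],[0,0,0.16]],[[35,-122,12],[0,0,0.24]],[[47,-164,16],[0,0,0.3]],[[55,-192,18],[0,0,0.343]]]}}

```text
time_s: 17.6
tcp_pos: [0.3939, -0.2118, 0.1652]
eef_rot: [179.9, 0.2, 75.2]
contact_force: [-0.0, -0.2, 0.0]
finger_gap: 0.0179
```

Request:
{"name": "drive_tool", "arguments": {"plan": [[[0,0,0],[0,0,0]],[[0,0,0],[0,0,0]]]}}

```text
time_s: 17.8
tcp_pos: [0.393, -0.2123, 0.1651]
eef_rot: [179.9, 0.2, 75.2]
contact_force: [0.5, -0.3, -0.2]
finger_gap: 0.0177
```

```bash
python3 - <<'E'
from h import *
to(.3976,-.2118,.110,75.4); p,_=snapshot('wrist'); cv2.imwrite('pics/w16.png',p); to(.3976,-.2118,.110,75.4)
E
```

```text
shift [ 1.9  4.3 55.1] turn [ 0.001   0.0039 -0.0038] t 17.8 rows 1.1057510138693456 0.037216643750107956
shift [ 1.5  2.7 55.4] turn [ 0.0027  0.0033 -0.0032] t 17.85 rows 1.1107072151627664 0.035014357250386235
```

View pics/w16.png

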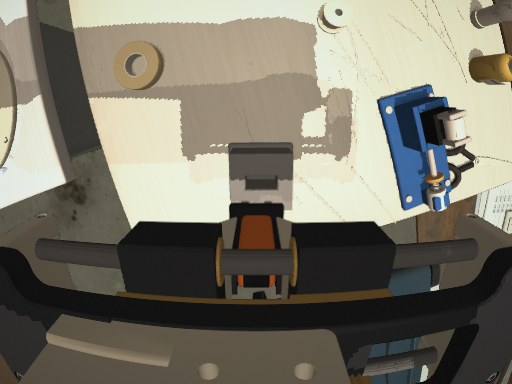

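Request:
{"name": "drive_tool", "arguments": {"plan": [[[1.5,3,15],[0.002,0.003,-0.003]],[[1.5,3,30],[0.002,0.003,-0.003]],[[1.5,3,42],[0.002,0.003,-0.003]],[[1.5,3,42],[0.002,0.003,-0.003]],[[1.5,3,42],[0.002,0.003,-0.003]]]}}

```text
time_s: 18.35
tcp_pos: [0.3979, -0.2112, 0.123]
eef_rot: [-180.0, -0.1, 75.4]
contact_force: [0.3, 0.5, -0.7]
finger_gap: 0.0178
```

```bash
python3 - <<'E'
from h import *
to(.3976,-.2118,.070,75.4); p,_=snapshot('wrist'); cv2.imwrite('pics/w17.png',p[120:300,180:340].repeat(3,0).repeat(3,1)); to(.3976,-.2118,.070,75.4)
E
```

```text
shift [-0.7 -0.1 53. ] turn [-0.0004 -0.0009  0.0007] t 18.35 rows 1.059602875643232 0.008177711179035463
shift [-0.5 -0.5 53.4] turn [ 0.0005 -0.0004  0.0005] t 18.4 rows 1.0685868993981358 0.005208816598352998
```

View pics/w17.png

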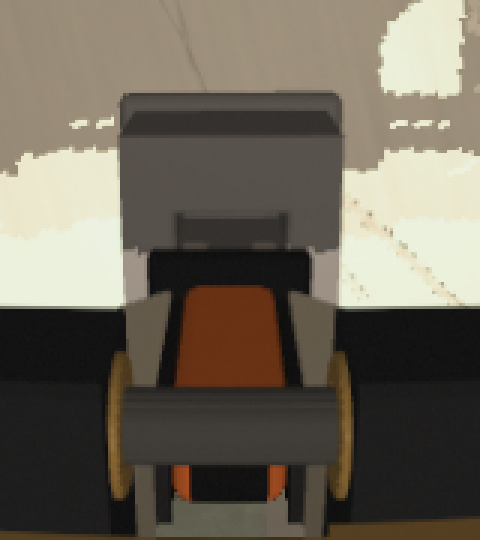

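The slot (centre column 231) and the tool (229.5) align. Inserting.

Request:
{"name": "drive_tool", "arguments": {"plan": [[[-0.5,0,10],[0,0,0]],[[-0.5,0,20],[0,0,0]],[[-0.5,0,32],[0,0,0]],[[-0.5,0,44],[0,0,0]],[[-0.5,0,50],[0,0,0]]]}}

```text
time_s: 18.9
tcp_pos: [0.3972, -0.2115, 0.0718]
eef_rot: [-179.9, -0.1, 75.4]
contact_force: [-0.1, -0.3, -0.1]
finger_gap: 0.0178
```

Request:
{"name": "drive_tool", "arguments": {"plan": [[[0,0,1.5],[0,0,0]],[[0,0,3],[0,0,0]],[[0,0,3],[0,0,0]]]}}

```text
time_s: 19.2
tcp_pos: [0.3973, -0.2115, 0.0688]
eef_rot: [-179.9, -0.1, 75.4]
contact_force: [0.0, -0.2, -1.1]
finger_gap: 0.0182
```

```bash
python3 - <<'E'
from h import *
to(.3976,-.2118,.068,75.4); print(get_obs()['contact_force'])
E
```

```text
shift [-0.3  0.3  0.8] turn [-0.0014 -0.0012  0.0008] t 19.2 rows 0.018730828742547466 0.01307783161140546
[ 0.03835641 -0.20556814 -1.05160311]
```

Another 1 mm down, then release. The jaws only open partway, which is enough to clear the handle.

Request:
{"name": "drive_tool", "arguments": {"plan": [[[0,0,1],[0,0,0]],[[0,0,1],[0,0,0]]]}}

```text
time_s: 19.4
tcp_pos: [0.3976, -0.2117, 0.0681]
eef_rot: [-180.0, -0.1, 75.4]
contact_force: [0.8, -0.7, -0.7]
finger_gap: 0.0179
```

Request:
{"name": "drive_tool", "arguments": {"plan": [[[0,0,0],[0,0,0]],[[0,0,0],[0,0,0]],[[0,0,0],[0,0,0]],[[0,0,0],[0,0,0]],[[0,0,0],[0,0,0]]], "jaw": 60}}

```text
time_s: 19.9
tcp_pos: [0.3975, -0.2117, 0.0681]
eef_rot: [-180.0, -0.0, 75.4]
contact_force: [0.7, -0.6, -0.3]
finger_gap: 0.0524
```

Request:
{"name": "drive_tool", "arguments": {"plan": [[[0,0,-10],[0,0,0]],[[0,0,-35],[0,0,0]],[[0,0,-70],[0,0,0]],[[0,0,-105],[0,0,0]],[[0,0,-120],[0,0,0]]]}}

```text
time_s: 20.4
tcp_pos: [0.3993, -0.2121, 0.1915]
eef_rot: [179.8, 0.0, 75.5]
contact_force: [0.4, -0.8, 0.8]
finger_gap: 0.0553
```

```bash
python3 - <<'E'
from h import *
np.set_printoptions(precision=4,suppress=True)
o=get_obs();print(o['joint_positions'])
s,d=snapshot('scene'); cv2.imwrite('pics/c18.png',s); c=calibration('scene')
P,uv=cloud(c,d,np.ones_like(d,bool)); Q=P[(abs(P[:,0]-.4)<.02)&(abs(P[:,1]+.21)<.02)]
q=Q[(Q[:,2]>.1)&(Q[:,2]<.125)]; print('handle top',len(q),q.mean(0) if len(q) else 0)
p,_=snapshot('wrist'); cv2.imwrite('pics/w18.png',p)
to(.586,-.196,.17,96); to(.586,-.19,.2,-84)
E
```

```text
[ 69.013   14.3686 -49.8857 117.7463  13.6922  53.4776  -2.71  ]
handle top 129 [ 0.3945 -0.2163  0.107 ]
shift [ 63.1 176.4  21.5] turn [ 0.0037  0.0026 -0.359 ] t 20.5 rows 3.771044390410114 2.393211910428605
shift [ 68.9 175.   -8.5] turn [ 0.0036 -0.0052  2.7826] t 20.5 rows 3.7648275177742105 18.550926703839558
```

View pics/c18.png

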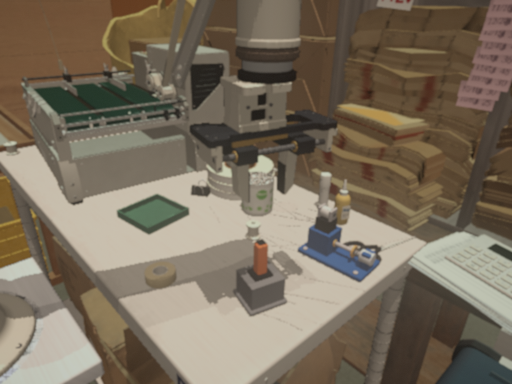

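View pics/w18.png

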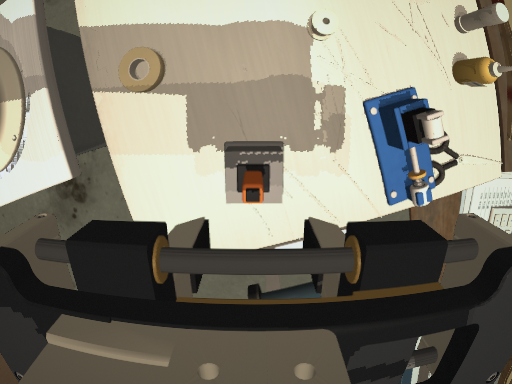

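The fork stands upright in its stand at (258,262), and the link stands raised in the bracket at (326,215). I'll go to the approach pose for the link.

```bash
python3 - <<'E'
from h import *
to(.59,-.245,.16,95.1)
E
```

```text
shift [ 16.7 192.5  31.6] turn [ 0.0037  0.0025 -0.3432] t 20.5 rows 3.916495716122831 2.288500642923582
```

Request:
{"name": "drive_tool", "arguments": {"plan": [[[3,40,0],[0.003,0.002,-0.08]],[[7,80,5],[0.003,0.002,-0.16]],[[11,122,12],[0.003,0.002,-0.24]],[[15,165,22],[0.003,0.002,-0.31]],[[17,193,31],[0.003,0.002,-0.343]]]}}

```text
time_s: 21.0
tcp_pos: [0.5925, -0.2446, 0.1586]
eef_rot: [180.0, -0.0, 95.2]
contact_force: [-0.2, 1.3, -0.2]
finger_gap: 0.0552
```

Request:
{"name": "drive_tool", "arguments": {"plan": [[[0,0,0],[0,0,0]],[[0,0,0],[0,0,0]],[[0,0,0],[0,0,0]]]}}

```text
time_s: 21.3
tcp_pos: [0.5912, -0.2441, 0.158]
eef_rot: [-179.9, -0.1, 95.2]
contact_force: [0.0, 0.1, -0.1]
finger_gap: 0.0553
```

```bash
python3 - <<'E'
from h import *
np.set_printoptions(precision=4,suppress=True)
o=get_obs(); c=calibration('wrist'); p,d=snapshot('wrist'); cv2.imwrite('pics/w20.png',p)
print(o['tcp_pos'],o['eef_rot'],abs(o['qvel']).max())
P,uv=cloud(c,d,np.ones_like(d,bool),True)
Q=P[(abs(P[:,0]-.586)<.03)&(abs(P[:,1]+.196)<.03)&(P[:,2]>.072)&(P[:,2]<.125)]
print(len(Q),Q[:,2].max(),cv2.minAreaRect((Q[:,:2]*1000).astype(np.float32)))
for q in spot_point('roller_link','wrist')[:1]: print(q['p'],atz(c,q['uv'],.04,True))
E
```

```text
[ 0.5912 -0.2441  0.158 ] [-179.9052   -0.0817   95.2419] 1.25305051872575
1538 0.10206485642335494 ((585.8767700195312, -196.34396362304688), (29.812116622924805, 32.94865036010742), 5.738285541534424)
0.74 [ 0.582  -0.1942  0.04  ]
```

View pics/w20.png

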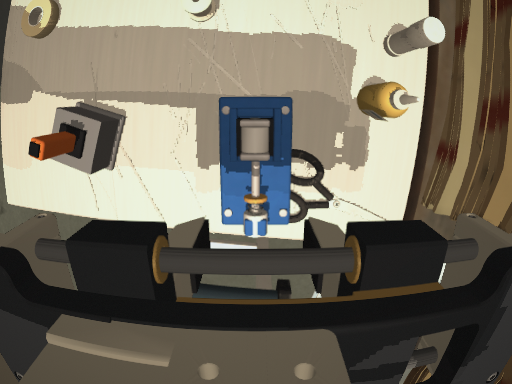

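The link's centre is at (0.586, −0.196). I'll move over it and down.

```bash
python3 - <<'E'
from h import *
to(.5860,-.1963,.07,95.4)
E
```

```text
shift [48.8 -1.  89. ] turn [-0.0004 -0.0001 -0.0033] t 21.4 rows 2.029438253941346 0.021965586973002407
```

Request:
{"name": "drive_tool", "arguments": {"plan": [[[25,-0.5,0],[0,0,-0.003]],[[49,-1,0],[0,0,-0.003]],[[49,-1,15],[0,0,-0.003]],[[49,-1,35],[0,0,-0.003]],[[49,-1,45],[0,0,-0.003]]]}}

```text
time_s: 21.9
tcp_pos: [0.5844, -0.1971, 0.1128]
eef_rot: [-179.9, 0.1, 95.3]
contact_force: [-0.8, -0.3, -0.4]
finger_gap: 0.0549
```

```bash
python3 - <<'E'
from h import *
p,d=snapshot('wrist'); cv2.imwrite('pics/w21.png',p)
to(.5860,-.1963,.07,95.4)
E
```

```text
shift [ 0.4  2.5 41.4] turn [-0.004  -0.0004 -0.0013] t 21.95 rows 0.8299110849103432 0.02810718107495248
```

View pics/w21.png

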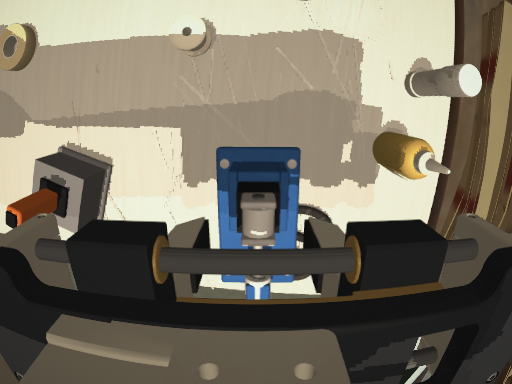

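Request:
{"name": "drive_tool", "arguments": {"plan": [[[0,2,12],[-0.003,0,0]],[[0,2,24],[-0.003,0,0]],[[0,2,34],[-0.003,0,0]],[[0,2,41],[-0.003,0,0]],[[0,2,41],[-0.003,0,0]]]}}

```text
time_s: 22.45
tcp_pos: [0.5848, -0.1965, 0.0691]
eef_rot: [-179.8, -0.1, 95.3]
contact_force: [0.1, 0.1, 1.2]
finger_gap: 0.0548
```

```bash
python3 - <<'E'
from h import *
s,d=snapshot('scene'); cv2.imwrite('pics/c22.png',cv2.resize(s[150:280,270:400],None,fx=5,fy=5,interpolation=cv2.INTER_CUBIC))
to(.5860,-.1963,.07,95.4)
E
```

```text
shift [ 0.2  0.7 -0.2] turn [-0.0018 -0.001  -0.0012] t 22.5 rows 0.014835850451340915 0.015945659150072976
```

View pics/c22.png

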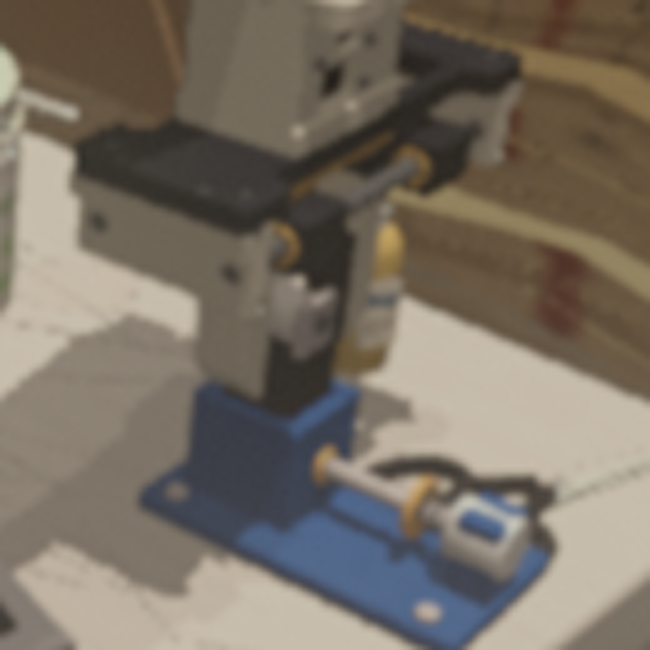

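The pads would also catch the foot, whose top is at z 78 mm. I'll raise to z 0.081 so they hold only the ears, then close.

Request:
{"name": "drive_tool", "arguments": {"plan": [[[0,0.7,-6],[-0.002,0,0]],[[0,0.7,-11.5],[-0.002,0,0]],[[0,0.7,-11.5],[-0.002,0,0]]]}}

```text
time_s: 22.8
tcp_pos: [0.5873, -0.1966, 0.0831]
eef_rot: [179.8, 0.0, 95.3]
contact_force: [-0.0, 0.4, 0.2]
finger_gap: 0.055
```

Request:
{"name": "drive_tool", "arguments": {"plan": [[[0,0,0],[0,0,0]],[[0,0,0],[0,0,0]],[[0,0,0],[0,0,0]],[[0,0,0],[0,0,0]],[[0,0,0],[0,0,0]]], "jaw": 0}}

```text
time_s: 23.3
tcp_pos: [0.5871, -0.1966, 0.083]
eef_rot: [179.9, 0.0, 95.3]
contact_force: [-1.7, -0.7, 0.2]
finger_gap: 0.0197
```

Request:
{"name": "drive_tool", "arguments": {"plan": [[[0,0,0],[0,0,0]],[[0,0,0],[0,0,0]],[[0,0,0],[0,0,0]]]}}

```text
time_s: 23.6
tcp_pos: [0.5871, -0.1967, 0.083]
eef_rot: [179.9, 0.0, 95.3]
contact_force: [-1.0, -0.3, 1.3]
finger_gap: 0.0203
```

```bash
python3 - <<'E'
from h import *
print(get_obs())
E
```

```text
{'time_s': 23.6, 'joint_positions': array([ 47.28893204,  40.86778695, -43.66074775,  99.2140071 ,
        33.97943242,  53.82789799,  -4.82118228]), 'qvel': array([-0.00448065,  0.00296523, -0.08338881,  0.00762539, -0.02782973,
       -0.07863183,  0.08525146]), 'joint_efforts': array([-5.70759340e-02, -5.58979368e+01, -1.35110763e+01, -2.10504878e+01,
       -5.71661547e-02, -3.35401052e-02,  1.49632360e-03]), 'tcp_pos': array([ 0.58707376, -0.19665464,  0.08296151]), 'eef_rot': array([1.79866421e+02, 2.58460425e-03, 9.53341165e+01]), 'contact_force': array([-0.95025591, -0.32967557,  1.29792963]), 'torque': array([ 0.02181842, -0.09279519, -0.0122664 ]), 'finger_gap': 0.020332339254165936}
```

Request:
{"name": "drive_tool", "arguments": {"plan": [[[0,0,-4],[0,0,0]],[[0,0,-10],[0,0,0]],[[0,0,-20],[0,0,0]],[[0,0,-30],[0,0,0]],[[0,0,-35],[0,0,0]]]}}

```text
time_s: 24.1
tcp_pos: [0.5879, -0.1967, 0.1197]
eef_rot: [179.8, 0.1, 95.3]
contact_force: [1.1, 0.2, -0.7]
finger_gap: 0.02
```

```bash
python3 - <<'E'
from h import *
o=get_obs(); print(o['tcp_pos'],o['finger_gap'],o['contact_force'])
p,d=snapshot('wrist'); cv2.imwrite('pics/w23.png',p)
s,d=snapshot('scene'); cv2.imwrite('pics/c23.png',cv2.resize(s[150:280,270:400],None,fx=5,fy=5,interpolation=cv2.INTER_CUBIC))
E
```

```text
[ 0.5878624  -0.19672027  0.11971931] 0.019989500519541875 [ 1.05730749  0.22198371 -0.65527457]
```

View pics/w23.png

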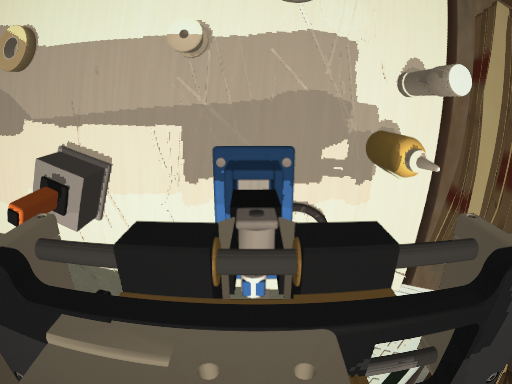

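View pics/c23.png

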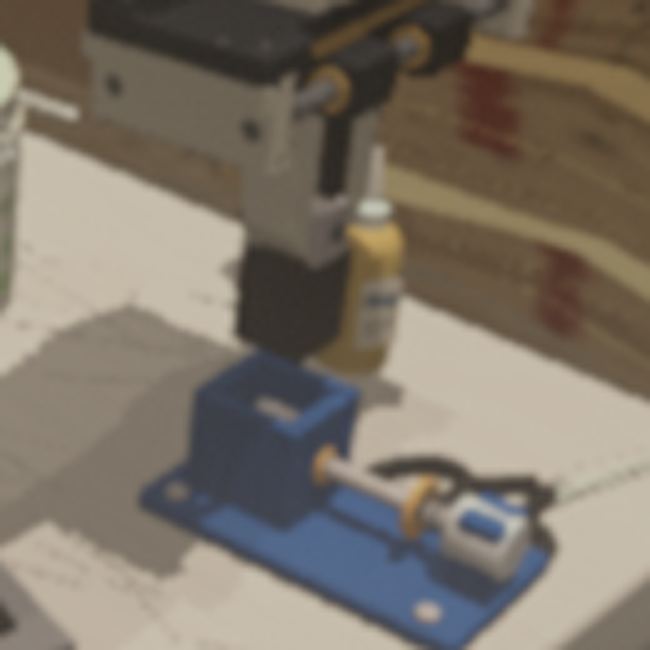

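The link is out cleanly, hanging upright. I'll travel in front of the reel to the tray.

```bash
python3 - <<'E'
from h import *
to(.48,-.16,.125,95.3);to(.385,-.08,.125,95.3);to(.375,.02,.125,95.3)
E
```

```text
shift [  46.7 -104.    -6.1] turn [0.0044 0.0011 0.0005] t 24.2 rows 2.2824529539329634 0.030235024245081794
shift [ 135.2 -191.1   -6.6] turn [0.0044 0.0011 0.0005] t 24.2 rows 4.683526003174474 0.030235024245081794
shift [ 235.7 -191.8   -6.7] turn [0.0044 0.0011 0.0005] t 24.2 rows 6.078310729536877 0.030235024245081794
```

Request:
{"name": "drive_tool", "arguments": {"plan": [[[15,-35,-3],[0.003,0,0]],[[35,-77,-6],[0.004,0,0]],[[60,-117,-6],[0.004,0,0]],[[95,-152,-6],[0.004,0,0]],[[130,-182,-6],[0.004,0,0]]]}}

```text
time_s: 24.7
tcp_pos: [0.392, -0.0838, 0.124]
eef_rot: [-179.9, 0.1, 95.2]
contact_force: [1.6, 2.1, -0.1]
finger_gap: 0.0202
```

```bash
python3 - <<'E'
from h import *
o=get_obs(); print(o['tcp_pos'],o['eef_rot'],o['finger_gap'],o['joint_positions'])
to(.38,-.0,.125,100);to(.385,.14,.125,105)
E
```

```text
[ 0.39199764 -0.08384053  0.12398818] [-1.79944174e+02  8.91358455e-02  9.52333871e+01] 0.020249937020644003 [ 58.00860211  18.17846253 -55.8340113  127.22723259  21.76070915
  44.4815157   -7.12476882]
shift [84.6 -4.3 -1.1] turn [-0.001   0.0015 -0.0832] t 24.7 rows 1.6940130938691351 0.5547605610138169
shift [223.5  13.4  -1.4] turn [-0.0011  0.0015 -0.1705] t 24.7 rows 4.479043289254252 1.13646779320753
```

Request:
{"name": "drive_tool", "arguments": {"plan": [[[25,-9,-1],[0,0,-0.02]],[[55,-14,-1],[0,0,-0.05]],[[90,-14,-1],[0,0,-0.08]],[[125,-10,-1],[0,0,-0.1]]]}}

```text
time_s: 25.1
tcp_pos: [0.3697, 0.0401, 0.1248]
eef_rot: [-179.9, 0.2, 101.0]
contact_force: [1.0, 0.3, -1.3]
finger_gap: 0.0204
```

```bash
python3 - <<'E'
from h import *
o=get_obs(); print(o['tcp_pos'],o['eef_rot'],o['finger_gap'],o['joint_positions'])
to(.392,.147,.11,105)
E
```

```text
[0.36971701 0.04011561 0.12484227] [-1.79918817e+02  1.78788065e-01  1.00955598e+02] 0.02043148717381256 [ 45.38984274  15.7936995  -61.14088341 130.60736188  20.48944619
  43.58005215 -19.02367974]
shift [100.7  42.2  14.5] turn [-0.0015  0.0031 -0.0706] t 25.1 rows 2.203732914535121 0.47115628871700704
```

Request:
{"name": "drive_tool", "arguments": {"plan": [[[35,8,0],[-0.001,0.003,-0.03]],[[70,25,5],[-0.001,0.003,-0.05]],[[100,42,10],[-0.001,0.003,-0.07]],[[100,42,14],[-0.001,0.003,-0.07]]]}}

```text
time_s: 25.5
tcp_pos: [0.3934, 0.1522, 0.1112]
eef_rot: [179.8, -0.2, 105.4]
contact_force: [-0.4, 0.3, -1.3]
finger_gap: 0.0198
```

Request:
{"name": "drive_tool", "arguments": {"plan": [[[0,0,0],[0,0,0]],[[0,0,0],[0,0,0]]]}}

```text
time_s: 25.7
tcp_pos: [0.393, 0.1522, 0.1111]
eef_rot: [179.8, -0.2, 105.4]
contact_force: [-1.1, -0.1, -1.4]
finger_gap: 0.0201
```

```bash
python3 - <<'E'
from h import *
o=get_obs(); print(o['tcp_pos'],o['eef_rot'],o['finger_gap'],o['joint_positions'])
p,d=snapshot('wrist'); cv2.imwrite('pics/w24.png',p)
s,d=snapshot('scene'); cv2.imwrite('pics/c24.png',s)
to(.392,.147,.05,105)
E
```

```text
[0.3930099  0.15215821 0.1111474 ] [179.80494523  -0.22693138 105.4105178 ] 0.020145073159631374 [ 25.27071329  23.48823254 -57.72680421 125.35063338  28.23517378
  44.94317406 -35.49208905]
shift [-3.8 -2.5 61.2] turn [ 0.0035 -0.0031  0.0052] t 25.8 rows 1.2275193956793744 0.046113721947729495
```

View pics/w24.png

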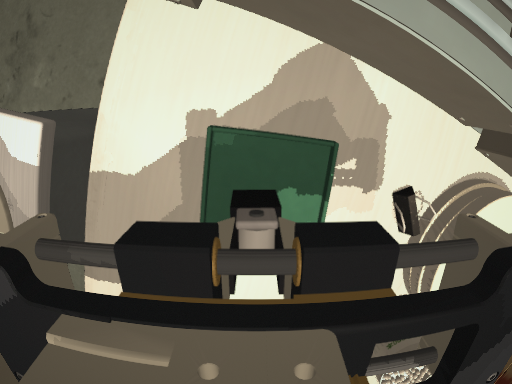

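View pics/c24.png

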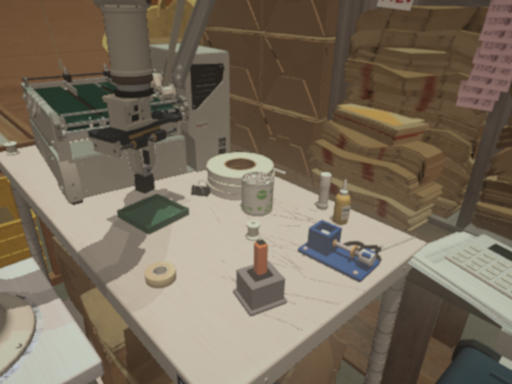

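The link hangs over the tray. I'll lower it.

Request:
{"name": "drive_tool", "arguments": {"plan": [[[-5,1,12],[0.003,-0.003,0]],[[-5,1,28],[0.003,-0.003,0]],[[-5,1,44],[0.003,-0.003,0]],[[-5,1,56],[0.003,-0.003,0]],[[-5,1,58],[0.003,-0.003,0]]]}}

```text
time_s: 26.3
tcp_pos: [0.3949, 0.145, 0.0524]
eef_rot: [-179.9, 0.0, 105.2]
contact_force: [-0.2, -0.0, -0.9]
finger_gap: 0.0201
```

Request:
{"name": "drive_tool", "arguments": {"plan": [[[0,0,1.5],[0,0,0]],[[0,0,3],[0,0,0]],[[0,0,4],[0,0,0]]]}}

```text
time_s: 26.6
tcp_pos: [0.3954, 0.1448, 0.0488]
eef_rot: [-180.0, 0.0, 105.1]
contact_force: [-0.9, -0.1, -0.8]
finger_gap: 0.0202
```

```bash
python3 - <<'E'
from h import *
o=get_obs(); print(o['tcp_pos'],o['eef_rot'],o['finger_gap'],o['contact_force'])
s,d=snapshot('scene'); cv2.imwrite('pics/c25.png',cv2.resize(s[140:240,100:220],None,fx=5,fy=5,interpolation=cv2.INTER_CUBIC))
o=get_obs(); print(o['tcp_pos'],o['contact_force'])
E
```

```text
[0.39540915 0.14480216 0.04879524] [-1.79956977e+02  4.86150096e-02  1.05136212e+02] 0.020160587438830736 [-0.93857471 -0.07220126 -0.80576704]
[0.39532425 0.14487772 0.04867708] [-0.17049016 -0.27334201 -2.03365494]
```

View pics/c25.png

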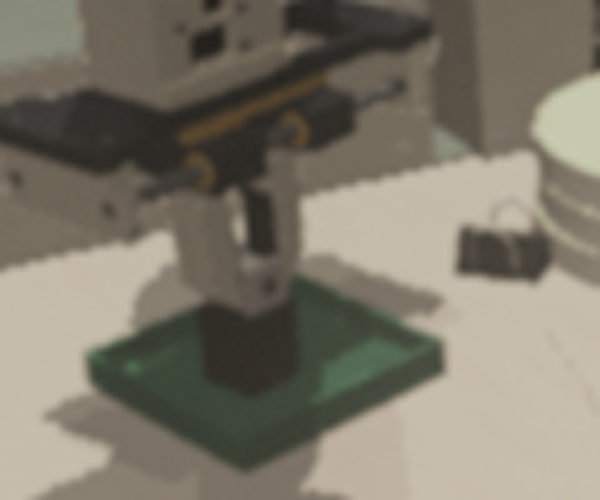

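Almost at the floor. I'll step down until there is contact.

Request:
{"name": "drive_tool", "arguments": {"plan": [[[0,0,1],[0,0,0]],[[0,0,1.5],[0,0,0]],[[0,0,1.5],[0,0,0]]]}}

```text
time_s: 26.95
tcp_pos: [0.3953, 0.1449, 0.0472]
eef_rot: [-180.0, 0.0, 105.1]
contact_force: [0.7, 0.1, -1.6]
finger_gap: 0.0201
```

Request:
{"name": "drive_tool", "arguments": {"plan": [[[0,0,1],[0,0,0]],[[0,0,1.5],[0,0,0]],[[0,0,1.5],[0,0,0]]]}}

```text
time_s: 27.25
tcp_pos: [0.3955, 0.1451, 0.0467]
eef_rot: [-180.0, 0.1, 105.2]
contact_force: [-4.5, -2.3, 18.0]
finger_gap: 0.02
```

In contact with the floor. I'll relax the pressure and open.

Request:
{"name": "drive_tool", "arguments": {"plan": [[[0,0,0],[0,0,0]],[[0,0,0],[0,0,0]]]}}

```text
time_s: 27.45
tcp_pos: [0.3957, 0.1452, 0.0469]
eef_rot: [180.0, 0.1, 105.2]
contact_force: [0.1, -0.2, 2.8]
finger_gap: 0.0204
```

Request:
{"name": "drive_tool", "arguments": {"plan": [[[0,0,0],[0,0,0]],[[0,0,0],[0,0,0]],[[0,0,0],[0,0,0]],[[0,0,0],[0,0,0]],[[0,0,0],[0,0,0]]], "jaw": 60}}

```text
time_s: 27.95
tcp_pos: [0.3957, 0.1452, 0.0469]
eef_rot: [180.0, 0.1, 105.2]
contact_force: [-0.1, 0.2, 0.6]
finger_gap: 0.0539
```

Request:
{"name": "drive_tool", "arguments": {"plan": [[[0,0,-5],[0,0,0]],[[0,0,-20],[0,0,0]],[[0,0,-50],[0,0,0]],[[0,0,-85],[0,0,0]],[[0,0,-100],[0,0,0]]]}}

```text
time_s: 28.45
tcp_pos: [0.3966, 0.1464, 0.1494]
eef_rot: [179.8, 0.1, 105.2]
contact_force: [0.8, 0.2, 0.6]
finger_gap: 0.0551
```

Request:
{"name": "drive_tool", "arguments": {"plan": [[[-30,0,0],[0,0,0]],[[-60,-10,0],[0,0,0]],[[-60,-10,0],[0,0,0]],[[-60,-10,0],[0,0,0]]]}}

```text
time_s: 28.85
tcp_pos: [0.4027, 0.0851, 0.1497]
eef_rot: [179.8, 0.2, 105.1]
contact_force: [0.2, 1.2, 1.0]
finger_gap: 0.055
```

```bash
python3 - <<'E'
from h import *
np.set_printoptions(precision=4,suppress=True)
o=get_obs(); print(o['tcp_pos'],o['finger_gap'],o['contact_force'],o['time_s'])
c=calibration('wrist');p,d=snapshot('wrist'); cv2.imwrite('pics/w26.png',p)
P,uv=cloud(c,d,np.ones_like(d,bool),True)
Q=P[(abs(P[:,0]-.395)<.04)&(abs(P[:,1]-.145)<.04)&(P[:,2]>.025)&(P[:,2]<.1)]
print('link',len(Q),Q[:,2].max(),cv2.minAreaRect((Q[:,:2]*1000).astype(np.float32)))
s,d=snapshot('scene'); cv2.imwrite('pics/c26.png',s)
for n,z in [('oiler',0),('swab_tub',0),('spare_roller_2',0),('fork_stand',0),('fork_tool',.008),('roller_link',.0045),('parts_tray',0)]:
    c=calibration('scene')
    for q in spot_point(n,'scene')[:1]: print(n,round(q['p'],2),atz(c,q['uv'],z))
E
```

```text
[0.4027 0.0851 0.1497] 0.0549882167462996 [0.1568 1.233  1.0194] 28.85
link 1199 0.06637622477854588 ((394.252197265625, 145.38778686523438), (29.31085205078125, 32.47072982788086), 15.679832458496094)
oiler 0.6 [ 0.7067 -0.1561  0.    ]
swab_tub 0.65 [0.6078 0.0227 0.    ]
spare_roller_2 0.62 [ 0.5176 -0.0684  0.    ]
fork_stand 0.62 [ 0.3924 -0.2145  0.    ]
roller_link 0.58 [0.3969 0.1433 0.0045]
```

View pics/w26.png

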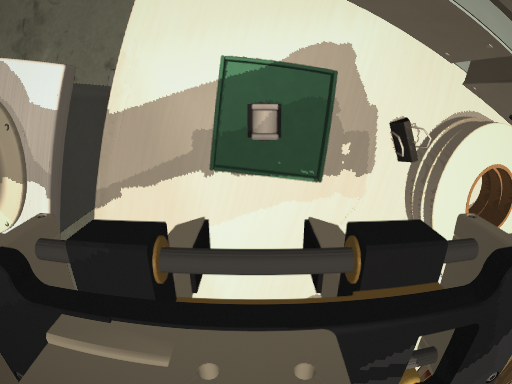

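View pics/c26.png

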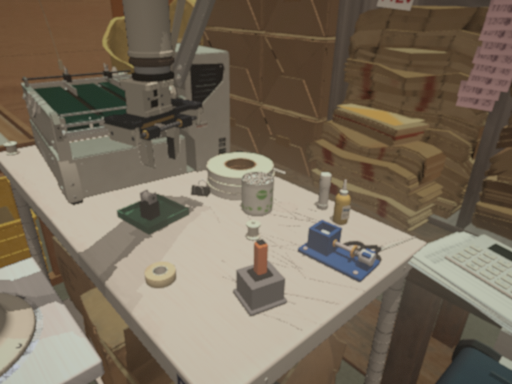

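The link stands upright near the tray's middle (wrist pixel 265,121). The bystanders are unmoved and the tool is in its stand. One last comparison of the tool against its starting state, then hand in.

```bash
python3 - <<'E'
from h import *
np.set_printoptions(precision=4,suppress=True)
c=calibration('scene'); s,d=snapshot('scene'); z=np.load('scene.npz')
for n,D in (('start',z['d']),('now',d)):
    P,_=cloud(c,D,np.ones_like(D,bool)); Q=P[(abs(P[:,0]-.397)<.022)&(abs(P[:,1]+.214)<.022)]
    q=Q[Q[:,2]>.105]; g=Q[(Q[:,2]>.075)&(Q[:,2]<.1)]; h=Q[(Q[:,2]>.06)&(Q[:,2]<.07)]
    print(n,len(q),np.percentile(q[:,2],95),q.mean(0),g.mean(0),h.mean(0))
E
python3 -c "
from cell import *
print(close_job()); print(get_obs()['time_s'])"
```

```text
start 94 0.11194609757813519 [ 0.3959 -0.2157  0.109 ] [ 0.394  -0.2189  0.0879] [ 0.3933 -0.2178  0.0651]
now 89 0.11199384239404767 [ 0.395  -0.2155  0.1091] [ 0.3927 -0.2178  0.0877] [ 0.3934 -0.2183  0.0649]
the job is handed in; nothing more can be done
None
the job is handed in; nothing more can be done
```

I've handed the job in at about 29 s; I wasn't given a verdict.

- **Freeing the link:** I straddled the bar with the fork, found the collar by touch at about 3 N, and pushed it in small steps. The highest push I read was about 7 N, against the 11 N limit. The link popped up a full 17 mm while the fork was still pressing. I then eased the bar off and lifted the fork out.
- **Tool:** The fork is back in its grey stand. The last depth check put its height at the same value as at the start and its position within about 1 mm.
- **Roller link:** It stands upright on the tray floor, about 8 mm from the middle, with its top at about 66 mm (64.5 mm expected).
- **Bystanders and gripper:** The oiler, tub and spare roller looked unmoved; their positions agreed with the start to within about 6 mm, the usual scatter of the detections. The gripper was open and clear of everything.

**Checks that were less than clean:**
- The gap on the link's ears read 20 mm, not the 22 mm given, but the link held and came out straight.
- The arm pressed briefly with 18 N when setting the link down; I relaxed that before opening.
- In the last scene picture the network did not find the fork tool or the tray, so I confirmed the tool by depth and the link's place in the tray from the wrist camera.

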